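Load the spare battery into the spring-clamp charging cradle

ROBOT

A 6-joint arm with a two-finger parallel gripper is mounted at the origin on the work surface; the furniture and walls round the work are solid. World frame = base frame: x ahead of the robot, y to its left, z up, the work surface at z = 0. Lengths are in mm, angles in rad, forces in N, time in s.
With the tool pointing down it reaches from about 275 to 750 mm from the base axis. Payload 10.2 kg.
Tool frame: the origin (TCP) lies at the very end of the fingers, on their centre line; the grasp point (between the pads) lies 19 mm behind it (ctrl.pinch_z is the distance from the TCP to the grasp point, in mm); y points along the fingers, z is the direction in which the jaws open and shut, and the axes are right-handed (so a half turn about y gives the same grasp; the last joint's range is limited). The gripper opens to 85 mm and grips with 20 to 120 N. Pads are 22 mm wide; open, the fingers measure 114 mm over their backs; the gripper's body (76 mm by 85 mm) begins 54 mm behind the grasp point. The pads swing forward as they close: fully open they stand 13 mm farther back than shut.
Start: joints at [1, 0.313, 1.498, -0, 1.331, -0.223], TCP at [178.949, 493.567, 231.294] pointing down, gripper open.
Joint ranges: [-2.94, 2.94], [-0.97, 2.17], [0.19, 2.56], [-1.23, 4.37], [0.02, 3.11], [-2.88, 2.88]. Speed limits (rad/s): [2.39, 2.39, 3.01, 3.14, 3.14, 3.14].

INTERFACE

Orientations are given as a unit quaternion [w, x, y, z].
In Python, from rig import sense, eyes, ctrl gives the robot as it stands. The module is installed in compiled form; this text tells all that it offers.
- The arm moves only by the shell command python3 -m handwheel 'ROWS' [FORCE]. ROWS is JSON, a list of rows, each an object of numbers: "grip": the finger opening in mm, from 0 to 85.4; "tx", "ty", "tz": the shift along the tool's x, y, z in mm; "wx", "wy", "wz": the turn, a rotation vector about the tool's x, y, z in rad. In form: [{"grip": .., "tx": .., "ty": .., "tz": .., "wx": .., "wy": .., "wz": ..}, ...]. A call has 1 to 10 rows; each row shifts and turns the commanded pose from where the row before left it, along the tool's axes as they then stand; what a row does not reach is not made up. A row lasts 1/12 s, in which the tool goes at most 41.7 mm and 7.16 degrees, less where a joint would pass 70% of its speed; a pose out of reach is approached as far as the arm can. A call is refused whole if a number of a shift passes 41.7 or a number of a turn 0.125, either way. A call with a gripper value outside its range is refused whole. The fingers move at their own pace and stop on an object; FORCE is the grip in N (left out, the last holds). Time passes only in rows, so rows that do not move let the fingers close. It gives the time, the measured TCP pose, the force and the opening at its end, in the units of the state.
- sense(): the state, without advancing time (a new reading comes with each control period).
- eyes.capture(name): name is "scene" or "top"; returns a dict with "pixels" (400x640x3 uint8, red, green, blue), "mtx" (3x3 intrinsics, pixels), "R" (3x3) and "t" (3): a world point X has camera coordinates R X + t. Camera axes: x right, y down, z forward; pixel columns grow to the right and rows downward; lengths in mm; the calibration is good to about 2 mm. A picture is of the moment at which its call begins. There is no depth.
- ctrl.finish_job(): hands the job in, once; it reports no verdict.
The state is a dict: "time_s": time; "joints": joint angles; "dq": joint speeds; "tau": joint torques, N m; "eef_pos": TCP position; "ee_rot": TCP orientation; "force": force on the tool from outside, world axes, zero at the start; "wrist_torque": the same for the moment, N m; "grip_width": opening from 0.0 (shut) to 1.0 (fully open).
Only numpy, scipy, OpenCV 4.12 (cv2) and the standard library are available. Lean on these libraries where they do the work, as an engineer would, in place of code of your own. Each camera call takes 0.05 s, during which the arm holds its last target.

TASK

Put the spare battery pack on charge: pick it up, push the spring-loaded carriage of the sloping charging cradle back with the end of the pack, and let the pack down flat on the bed, label side up (either end may face the spring), so that the spring clamps it lengthwise between the carriage and the low fixed stop. Let go of it there and leave the other things on the desk where they are.

Things in the scene. Friction and masses are not known exactly. Their poses are not given: they have to be found in the camera images.
- battery_center (a point): Centre of the loose spare battery pack, a black box with a yellow and a pale label on top: 44 mm wide (its x), 86 mm long (its y), 21 mm high (its z, up at the start). About 0.13 to 0.27 kg. It lies label up on the desk, its centre 10.5 mm above the surface. Grasp it across its 44 mm width, near the middle of its length. Its two ends are equivalent.
- cradle_bed: Sloping bed of the fixed charging cradle: aluminium plate 70 x 158 mm on a bent-sheet stand. Origin: on the bed's surface under the middle of a properly seated pack, 50 mm above the desk. z: the bed's normal, leaning 0.5 rad from vertical, towards the robot. x: uphill, away from the robot. y: level, along the seated pack's length, from the fixed stop (right) to the sprung carriage (left).
- carriage_face (a point): Middle of the face of the sprung steel carriage plate that presses on the pack. The plate is 46 mm wide and reaches from 1.5 to 27.5 mm above the bed. At rest the point is at (0, 36, 14.5) mm in the bed's frame; it moves along the bed's +y when pushed. Behind it a black spring housing 26 mm high stands from y = 66 to 100 mm.
- carriage (a joint): Travel of the sprung carriage (m): 0 at rest (towards the stop), 0.022 fully pushed back. Spring force 3.2 N at rest plus 0.4 N per mm (12 N fully back); it returns by itself when let go. With the pack clamped it reads about 0.0065; to let the pack down behind the stop it must be pushed farther than that, best to 0.010 to 0.015.
- stone: Touchstone, a loose bystander: plain black slab 42 x 95 x 16 mm (x, y, z) with fine streaks on top; origin at the centre of its underside. It is flatter and longer than the battery pack and has no label. The two may have changed places.
- weight: Check weight, a loose bystander: grey metal cylinder with a knob, 38 mm across, 62 mm high; origin at the centre of its underside.
- puck: Reference disc, a loose bystander: flat dark disc 40 mm across, 12 mm high; origin at the centre of its underside.
- stop_face (a point): Middle of the inner face of the low fixed stop, a black bar with two copper contacts at the bed's right end: at (0, -43.5, 3.5) mm in the bed's frame. The bar is 50 mm wide (x), 7.5 mm thick and stands 7.5 mm above the bed. The free gap from it to the resting carriage, 79.5 mm, is shorter than the pack (86 mm).
- ledge (a point): Point midway between two small black ledge studs on the bed that keep the pack from sliding downhill: at (-23.5, 0, 3) mm in the bed's frame. The studs stand 6 mm high at y = -32 and y = +32 mm, 10 mm long in y, uphill faces at x = -23.5 mm; between them, and on the uphill side, the bed is free.
Not all that is in view belongs to the job. Leave any pink look-alike of the part that bears battery_center alone. Leave any green look-alike of the part that bears cradle_bed alone.

How it is judged:
By the outcome, as a careful person would: the job done as asked, in the order asked, and still so for the second after the job is handed in, with the robot touching nothing.
It also fails if it takes over 45 s, if anything falls off the work surface, if the arm or the gripper's body presses on something with over 40 N, if the wrist force passes 120 N, or if a joint passes its speed limit or range.

## Working session

There is one attempt and no reset: what is moved stays moved. The work goes in short steps, Python scripts to look and compute and a shell command to move; the robot and the scene stay as the last step left them, time stands still between calls to the robot, and variables do not carry over. Pictures are saved under pics/ and viewed, and the job is handed in when it is done.

```bash
mkdir -p pics; python3 - <<'E'
from rig import sense,eyes,ctrl
import cv2
s=sense();print(s, ctrl.pinch_z)
for n in("scene","top"):
    c=eyes.capture(n);cv2.imwrite(f"pics/{n}0.png",c["pixels"][:,:,::-1]);print(c["mtx"],c["R"],c["t"])
E
```

```text
{'time_s': 0.0, 'joints': array([ 9.99563777e-01,  3.13434118e-01,  1.49841376e+00, -2.37223836e-05,
        1.33098597e+00, -2.23427108e-01]), 'dq': array([ 0.00162759, -0.00013134,  0.00029873,  0.00025242, -0.00208473,
        0.00144082]), 'tau': array([ 2.02482486e-03, -4.12233567e+01, -2.59766400e+01,  1.02347417e-04,
        3.73996503e-03, -2.05337614e-06]), 'eef_pos': array([178.83248905, 493.34092438, 230.75197734]), 'ee_rot': array([-0.6960339 ,  0.69684949, -0.12250923,  0.12218464]), 'force': array([-0.430981  , -0.26473202,  0.53012713]), 'wrist_torque': array([-0.01057507, -0.02423635, -0.0079004 ]), 'grip_width': 1.0008338900155485} 18.700000000000003
[[384.9065062    0.         322.26223664]
 [  0.         384.9065062  198.12536369]
 [  0.           0.           1.        ]] [[ 0.46940138 -0.88286307  0.0146674 ]
 [-0.67772263 -0.37088056 -0.63493279]
 [ 0.56599857  0.2880979  -0.77242813]] [-226.99229763  354.72754512  706.40092169]
[[491.99479901   0.         320.8003937 ]
 [  0.         491.99479901 200.25617691]
 [  0.           0.           1.        ]] [[ 0.02881027 -0.99952419  0.01101649]
 [-0.98783753 -0.03015464 -0.15253758]
 [ 0.1527972  -0.00648785 -0.98823627]] [ -29.4902168   452.49011436 1095.13371759]
```

View pics/scene0.png

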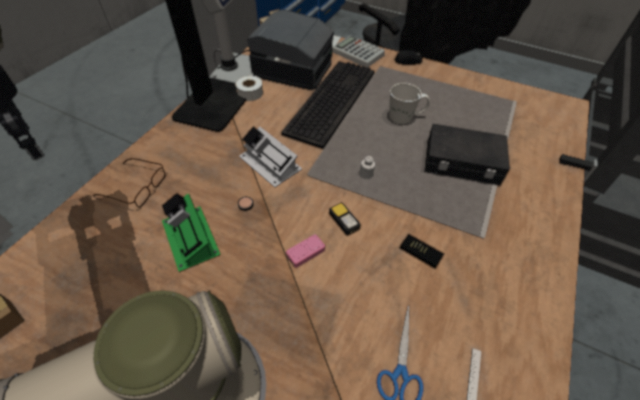

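View pics/top0.png

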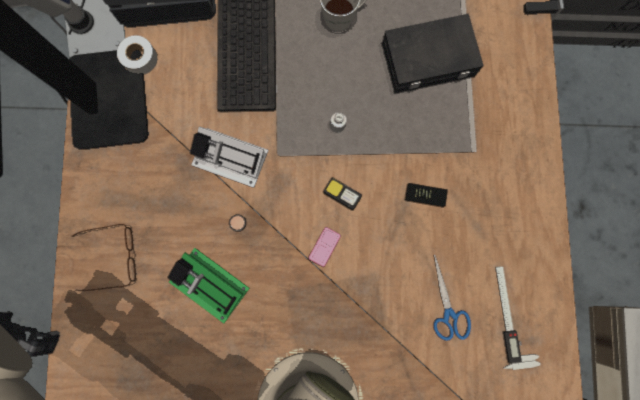

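The battery (yellow and pale label) is at about (342,193) in the top view. The grey cradle is at (229,157), and the stone, without a label, is at (426,195). I'm ignoring the pink and green look-alikes. Next I'll zoom in.

```bash
cat > h.py <<'E'
import numpy as np,cv2
from rig import sense,eyes,ctrl
from scipy.spatial.transform import Rotation as Ro
def ray(c,u,v):
    d=c["R"].T@np.linalg.inv(c["mtx"])@np.array([u,v,1.]);o=-c["R"].T@c["t"];return o,d
def onz(c,u,v,z):
    o,d=ray(c,u,v);return o+d*(z-o[2])/d[2]
def proj(c,X):
    p=c["mtx"]@(c["R"]@np.asarray(X,float)+c["t"]);return p[:2]/p[2]
def tri(c1,p1,c2,p2):
    o1,d1=ray(c1,*p1);o2,d2=ray(c2,*p2)
    d1=d1/np.linalg.norm(d1);d2=d2/np.linalg.norm(d2)
    A=np.stack([d1,-d2],1);s=np.linalg.lstsq(A,o2-o1,rcond=None)[0]
    a,b=o1+s[0]*d1,o2+s[1]*d2;return (a+b)/2,np.linalg.norm(a-b)
def crop(c,x0,y0,w,h,k,fn):
    im=c["pixels"][y0:y0+h,x0:x0+w,::-1];cv2.imwrite(fn,cv2.resize(im,None,fx=k,fy=k,interpolation=cv2.INTER_CUBIC))
E
python3 - <<'E'
from h import *
t=eyes.capture("top");s=eyes.capture("scene")
crop(t,180,115,100,75,8,"pics/t_cr.png");crop(s,225,115,90,75,8,"pics/s_cr.png")
# battery: dark+label mask in top
for c,(x,y,w,h) in((t,(315,170,55,45)),(s,(320,195,50,45))):
    im=c["pixels"][y:y+h,x:x+w].astype(int)
    hsv=cv2.cvtColor(c["pixels"][y:y+h,x:x+w],cv2.COLOR_RGB2HSV)
    yel=(hsv[...,0]>20)&(hsv[...,0]<35)&(hsv[...,1]>150)&(hsv[...,2]>100)
    v=hsv[...,2]; dark=(v<60); pale=(hsv[...,1]<60)&(v>110)
    m=(yel|dark|pale).astype(np.uint8)
    m=cv2.morphologyEx(m,cv2.MORPH_CLOSE,np.ones((3,3)))
    cs=max(cv2.findContours(m,0,2)[0],key=cv2.contourArea)
    r=cv2.minAreaRect(cs);b=cv2.boxPoints(r)+[x,y]
    print(r,[onz(c,*p,21).round(1) for p in b], onz(c,r[0][0]+x,r[0][1]+y,21))
    for mm in(yel,pale):
        q=np.argwhere(mm).mean(0);print(mm.sum(),onz(c,q[1]+x,q[0]+y,21))
crop(t,310,165,70,55,10,"pics/t_b.png")
E
```

```text
((27.01470375061035, 23.80882453918457), (33.785221099853516, 17.492855072021484), 30.963756561279297) [array([473.5, -20.8,  21. ]), array([509.8, -40.9,  21. ]), array([ 470.6, -109.5,   21. ]), array([434.7, -89.2,  21. ])] [472.02212861 -65.14509823  21.        ]
142 [485.33691946 -46.31747664  21.        ]
176 [466.34057203 -81.55690248  21.        ]
((23.84146499633789, 23.926830291748047), (32.17179489135742, 16.08589744567871), 51.34019470214844) [array([467.9, -22.6,  21. ]), array([511.3, -35.7,  21. ]), array([ 465.1, -112.2,   21. ]), array([424.7, -98.2,  21. ])] [466.47474108 -68.09282584  21.        ]
120 [486.67616069 -45.22823689  21.        ]
132 [467.91572563 -80.73074755  21.        ]
```

View pics/t_cr.png

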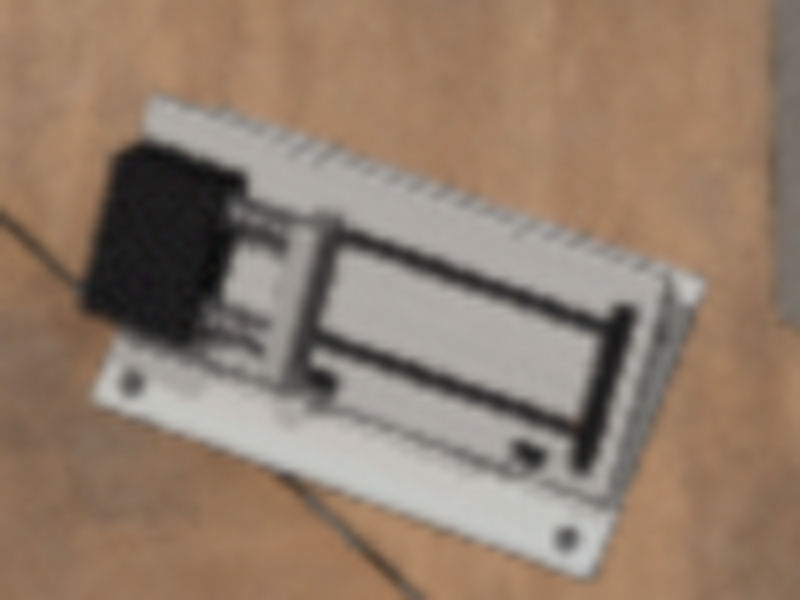

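View pics/s_cr.png

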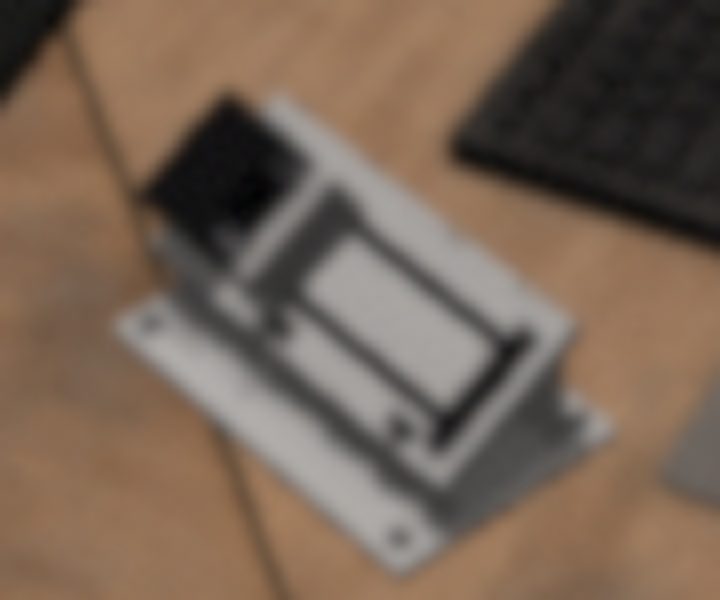

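View pics/t_b.png

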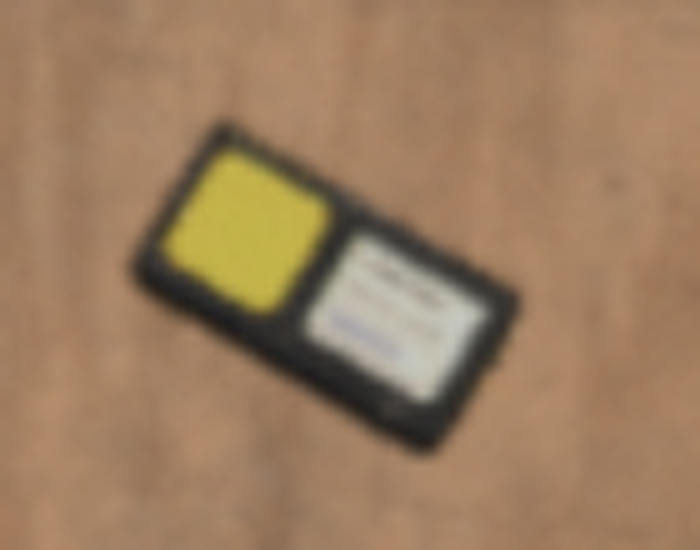

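In these crops the cradle is clear in both views: housing on the left, carriage plate, two rails, stop bar on the right, two studs and base holes. I'll triangulate the stop ends, studs, carriage plate and bed corners.

```bash
python3 - <<'E'
from h import *
t=eyes.capture("top");s=eyes.capture("scene")
T=lambda p:(180+(p[0]+.5)/8-.5,115+(p[1]+.5)/8-.5)
S=lambda p:(225+(p[0]+.5)/8-.5,115+(p[1]+.5)/8-.5)
F={'stopU':((623,312),(522,338)),'stopL':((583,465),(440,437)),'studC':((320,383),(278,325)),'studS':((530,453),(402,425)),
'holeL':((130,382),(152,320)),'holeR':((567,538),(400,538)),'bedLR':((613,500),(437,485)),'bedUR':((668,272),(575,328)),'bedUL':((155,100),(278,98)),'carU':((320,218),(330,168)),'carL':((285,385),(243,280))}
P={k:tri(t,T(a),s,S(b)) for k,(a,b) in F.items()}
for k,v in P.items():print(k,v[0].round(1),round(v[1],1))
# bed-frame model points
M={'stopU':(25,-47,7.5),'stopL':(-25,-47,7.5),'studC':(-26,32,5),'studS':(-26,-32,5)}
M['carU']=(23,38,27.5);M['carL']=(-23,38,27.5)
th=.5
def est(names):
    d=[]
    # level direction
    u=np.array([P[n][0] for n in names]);m=np.array([M[n] for n in names],float)
    m2=m@Ro.from_rotvec([0,-th,0]).as_matrix().T
    a=u[:,:2]-u[:,:2].mean(0);b=m2[:,:2]-m2[:,:2].mean(0)
    yaw=np.arctan2((b[:,0]*a[:,1]-b[:,1]*a[:,0]).sum(),(a*b).sum())
    R=Ro.from_euler('z',yaw).as_matrix()@Ro.from_rotvec([0,-th,0]).as_matrix()
    o=(u-m@R.T)
    print('yaw',yaw,'origin',o.mean(0).round(1),'\n',(o-o.mean(0)).round(1))
    return R,o.mean(0)
est(['stopU','stopL','studC','studS']);R,o=est(list(M));
o[2]=50
for k in M:
    X=o+R@np.array(M[k]);p=proj(t,X);q=proj(s,X);print(k,((p-T(F[k][0]))*8).round(0),((q-S(F[k][1]))*8).round(0))
h=P['holeL'][0]-P['holeR'][0];print(np.arctan2(-h[0],h[1]))
E
```

```text
stopU [550.6 131.6  64.4] 2.1
stopL [510.3 141.3  49.5] 1.6
studC [532.7 219.1  44.3] 0.3
studS [514.2 158.   43.3] 0.1
holeL [538.9 281.3  12.1] 1.5
holeR [496.2 150.8   9.2] 0.5
bedLR [501.3 135.2  38.7] 2.6
bedUR [562.9 119.2  64.2] 1.4
bedUL [607.9 266.2  67.9] 0.2
carU [568.3 214.2  88.7] 3.4
carL [526.  224.5  68.2] 0.9
yaw -0.28638375908811664 origin [547.4 181.   51.1] 
 [[-1.1  0.9 -5.3]
 [ 0.7 -1.8  3.8]
 [ 0.4  0.3  1.2]
 [ 0.   0.6  0.2]]
yaw -0.29760751455087864 origin [547.9 180.2  52.2] 
 [[-1.1  1.7 -6.3]
 [ 0.6 -1.5  2.7]
 [-0.5  0.9  0.2]
 [-0.2  1.  -0.8]
 [ 2.5 -0.3  1.4]
 [-1.2 -1.9  2.9]]
stopU [ 1. -5.] [  9. -10.]
stopL [-1.  4.] [-6. 10.]
studC [ 5. -0.] [3. 5.]
studS [4. 0.] [3. 3.]
carU [-4. 16.] [ 1. 12.]
carL [-4.  1.] [1. 7.]
-0.31614103859382753
```

```bash
python3 - <<'E'
from h import *
t=eyes.capture("top");s=eyes.capture("scene")
T=lambda p:(180+(p[0]+.5)/8-.5,115+(p[1]+.5)/8-.5)
S=lambda p:(225+(p[0]+.5)/8-.5,115+(p[1]+.5)/8-.5)
def yaw(c,a,b,z):
    d=onz(c,*a,z)-onz(c,*b,z);return np.arctan2(-d[0],d[1]).round(4),np.linalg.norm(d).round(1)
print('T bed top',yaw(t,T((155,100)),T((668,272)),67),'base',yaw(t,T((95,400)),T((592,575)),2),'holes',yaw(t,T((130,382)),T((567,538)),3),'rail',yaw(t,T((335,235)),T((610,325)),55),yaw(t,T((320,340)),T((580,430)),45),'studs',yaw(t,T((320,383)),T((530,453)),43))
print('S base',yaw(s,S((120,325)),S((400,572)),2),'holes',yaw(s,S((152,320)),S((400,538)),3),'bed',yaw(s,S((278,98)),S((572,325)),67),'studs',yaw(s,S((278,325)),S((402,425)),43),yaw(s,S((170,290)),S((435,490)),34))
# battery corners in top at z=21
B=lambda p:(310+(p[0]+.5)/10-.5,165+(p[1]+.5)/10-.5)
for p in((225,128),(515,300),(430,430),(140,255)):print(onz(t,*B(p),21).round(1))
q=np.array([onz(t,*B(p),21) for p in((225,128),(515,300),(430,430),(140,255))]);print(q.mean(0))
E
```

```text
T bed top (np.float64(-0.2992), np.float64(155.0)) base (np.float64(-0.3111), np.float64(158.0)) holes (np.float64(-0.3157), np.float64(139.2)) rail (np.float64(-0.2912), np.float64(83.4)) (np.float64(-0.3072), np.float64(79.7)) studs (np.float64(-0.2952), np.float64(64.1))
S base (np.float64(-0.3271), np.float64(158.4)) holes (np.float64(-0.3297), np.float64(140.8)) bed (np.float64(-0.3148), np.float64(154.8)) studs (np.float64(-0.3042), np.float64(64.7)) (np.float64(-0.2681), np.float64(134.6))
[510.4 -40.9  21. ]
[ 471.6 -109.6   21. ]
[440.4 -90.3  21. ]
[479.6 -21.9  21. ]
[475.51189477 -65.67316547  21.        ]
```

Two measurements agree: battery at about (475.5,-65) with its long axis at yaw -0.515, cradle origin at about (547.5,180.5,50) with yaw about -0.305. Edge lengths of 155–158 mm match the 158 mm plate. Next I'll work out the approach deltas.

```bash
cat >> h.py <<'E'
CY=-0.305; CO=np.array([547.5,180.5,50.])
CR=Ro.from_euler('z',CY).as_matrix()@Ro.from_rotvec([0,-.5,0]).as_matrix()
def tool():
    s=sense();q=s["ee_rot"];return s["eef_pos"],Ro.from_quat([q[1],q[2],q[3],q[0]]).as_matrix(),s
def goal(y,z):
    y=np.array(y,float);z=np.array(z,float);return np.stack([np.cross(y,z),y,z],1)
def delta(pos,Rg):
    p,R,s=tool()
    w=Ro.from_matrix(R.T@Rg).as_rotvec()
    d=np.asarray(pos)-p
    print('turn',w.round(3),'shift in present axes',(R.T@d).round(1),'shift after turn',(Rg.T@d).round(1),'F',s['force'].round(1),'t',round(s['time_s'],2),'grip',round(s['grip_width']*85.4,1),'tcp',p.round(1),'J',s['joints'].round(2))
def bed():
    p,R,s=tool();print('tcp in bed',(CR.T@(p-CO)).round(1),'F bed',(CR.T@s['force']).round(1),'tool axes in bed\n',(CR.T@R).round(3))
E
python3 - <<'E'
from h import *
p,R,s=tool();print(R.round(2))
a=-.515;x=np.array([np.cos(a),np.sin(a),0])
for sg in(1,-1):delta([475.5,-65,100],goal([0,0,-1],sg*x))
E
```

```text
[[ 0.94 -0.    0.34]
 [-0.34 -0.    0.94]
 [-0.   -1.   -0.  ]]
turn [0.    1.738 0.   ] shift in present axes [ 469.2  131.2 -424. ] shift after turn [340.  131.2 533.2] F [ 0.8 -0.4 -0.1] t 0.4 grip 85.7 tcp [178.9 493.5 231.2] J [ 1.    0.31  1.5   0.    1.33 -0.22]
turn [ 0.    -1.404 -0.   ] shift in present axes [ 469.2  131.2 -424. ] shift after turn [-340.   131.2 -533.2] F [ 0.8 -0.4 -0.1] t 0.4 grip 85.7 tcp [178.9 493.5 231.2] J [ 1.    0.31  1.5   0.    1.33 -0.22]
```

```bash
python3 -m handwheel '[{"grip":85,"tx":29,"tz":-26},{"tx":29,"tz":-26},{"tx":29,"tz":-26},{"tx":29,"tz":-26},{"tx":29,"tz":-26},{"tx":29,"tz":-26},{"tx":29,"tz":-26},{"tx":29,"tz":-26}]' 60
python3 -m handwheel '[{"tx":29,"tz":-26},{"tx":29,"tz":-26},{"tx":29,"tz":-26},{"tx":29,"tz":-26},{"tx":29,"tz":-26},{"tx":29,"tz":-26},{"tx":29,"tz":-26},{"tx":29,"tz":-26}]'
python3 -m handwheel '[{"wy":0.12},{"wy":0.12},{"wy":0.12},{"wy":0.12},{"wy":0.12},{"wy":0.12},{"wy":0.12},{"wy":0.12}]'
python3 -m handwheel '[{"wy":0.12},{"wy":0.12},{"wy":0.12},{"wy":0.12},{"wy":0.12},{"wy":0.12},{},{}]'
python3 - <<'E'
from h import *
a=-.515;x=np.array([np.cos(a),np.sin(a),0])
delta([475.5,-65,80],goal([0,0,-1],x))
E
```

```text
turn [0.    1.738 0.   ] shift in present axes [ 469.2  151.2 -424. ] shift after turn [340.  151.2 533.2] F [ 0.8 -0.4 -0.1] t 0.4 grip 85.7 tcp [178.9 493.5 231.2] J [ 1.    0.31  1.5   0.    1.33 -0.22]invalid input
invalid input
invalid input
invalid input
```

The rows apparently need every field.

```bash
python3 -m handwheel '[{"grip":85,"tx":29,"ty":0,"tz":-26,"wx":0,"wy":0,"wz":0},{"grip":85,"tx":29,"ty":0,"tz":-26,"wx":0,"wy":0,"wz":0},{"grip":85,"tx":29,"ty":0,"tz":-26,"wx":0,"wy":0,"wz":0},{"grip":85,"tx":29,"ty":0,"tz":-26,"wx":0,"wy":0,"wz":0},{"grip":85,"tx":29,"ty":0,"tz":-26,"wx":0,"wy":0,"wz":0},{"grip":85,"tx":29,"ty":0,"tz":-26,"wx":0,"wy":0,"wz":0},{"grip":85,"tx":29,"ty":0,"tz":-26,"wx":0,"wy":0,"wz":0},{"grip":85,"tx":29,"ty":0,"tz":-26,"wx":0,"wy":0,"wz":0}]' 60
```

```text
time_s: 1.07
eef_pos: [326.6, 217.2, 231.5]
ee_rot: [0.697, -0.696, 0.122, -0.122]
force: [1.0, -0.4, 0.5]
grip_width: 0.996
```

```bash
python3 -m handwheel '[{"grip":85,"tx":29,"ty":0,"tz":-26,"wx":0,"wy":0,"wz":0},{"grip":85,"tx":29,"ty":0,"tz":-26,"wx":0,"wy":0,"wz":0},{"grip":85,"tx":29,"ty":0,"tz":-26,"wx":0,"wy":0,"wz":0},{"grip":85,"tx":29,"ty":0,"tz":-26,"wx":0,"wy":0,"wz":0},{"grip":85,"tx":29,"ty":0,"tz":-26,"wx":0,"wy":0,"wz":0},{"grip":85,"tx":29,"ty":0,"tz":-26,"wx":0,"wy":0,"wz":0},{"grip":85,"tx":29,"ty":0,"tz":-26,"wx":0,"wy":0,"wz":0},{"grip":85,"tx":29,"ty":0,"tz":-26,"wx":0,"wy":0,"wz":0}]'
python3 -m handwheel '[{"grip":85,"tx":0,"ty":0,"tz":0,"wx":0,"wy":0.12,"wz":0},{"grip":85,"tx":0,"ty":0,"tz":0,"wx":0,"wy":0.12,"wz":0},{"grip":85,"tx":0,"ty":0,"tz":0,"wx":0,"wy":0.12,"wz":0},{"grip":85,"tx":0,"ty":0,"tz":0,"wx":0,"wy":0.12,"wz":0},{"grip":85,"tx":0,"ty":0,"tz":0,"wx":0,"wy":0.12,"wz":0},{"grip":85,"tx":0,"ty":0,"tz":0,"wx":0,"wy":0.12,"wz":0},{"grip":85,"tx":0,"ty":0,"tz":0,"wx":0,"wy":0.12,"wz":0}]'
python3 -m handwheel '[{"grip":85,"tx":0,"ty":0,"tz":0,"wx":0,"wy":0.12,"wz":0},{"grip":85,"tx":0,"ty":0,"tz":0,"wx":0,"wy":0.12,"wz":0},{"grip":85,"tx":0,"ty":0,"tz":0,"wx":0,"wy":0.12,"wz":0},{"grip":85,"tx":0,"ty":0,"tz":0,"wx":0,"wy":0.12,"wz":0},{"grip":85,"tx":0,"ty":0,"tz":0,"wx":0,"wy":0.12,"wz":0},{"grip":85,"tx":0,"ty":0,"tz":0,"wx":0,"wy":0.12,"wz":0},{"grip":85,"tx":0,"ty":0,"tz":0,"wx":0,"wy":0.12,"wz":0},{"grip":85,"tx":0,"ty":0,"tz":0,"wx":0,"wy":0,"wz":0}]'
python3 - <<'E'
from h import *
a=-.515;x=np.array([np.cos(a),np.sin(a),0])
delta([475.5,-65,80],goal([0,0,-1],x))
E
```

```text
time_s: 1.73
eef_pos: [473.9, -57.7, 231.4]
ee_rot: [-0.696, 0.696, -0.122, 0.123]
force: [0.4, 0.8, 0.2]
grip_width: 0.997
time_s: 2.32
eef_pos: [473.4, -55.7, 231.3]
ee_rot: [-0.585, 0.585, -0.397, 0.397]
force: [-0.1, -0.8, -0.3]
grip_width: 0.994
time_s: 2.98
eef_pos: [473.4, -55.7, 231.3]
ee_rot: [-0.372, 0.372, -0.601, 0.601]
force: [-0.1, 0.4, 0.4]
grip_width: 0.997
turn [-0.     0.054  0.   ] shift in present axes [  7.4 151.3   6. ] shift after turn [  7.1 151.3   6.4] F [-0.1  0.4  0.4] t 2.98 grip 85.2 tcp [473.4 -55.7 231.3] J [-0.36  0.21  1.64 -0.    1.3   0.1 ]
```

```bash
python3 -m handwheel '[{"grip":85,"tx":0,"ty":0,"tz":0,"wx":0,"wy":0.054,"wz":0},{"grip":85,"tx":7.1,"ty":38,"tz":6.4,"wx":0,"wy":0,"wz":0},{"grip":85,"tx":0,"ty":38,"tz":0,"wx":0,"wy":0,"wz":0},{"grip":85,"tx":0,"ty":38,"tz":0,"wx":0,"wy":0,"wz":0},{"grip":85,"tx":0,"ty":35,"tz":0,"wx":0,"wy":0,"wz":0},{"grip":85,"tx":0,"ty":0,"tz":0,"wx":0,"wy":0,"wz":0}]'
python3 - <<'E'
from h import *
a=-.515;x=np.array([np.cos(a),np.sin(a),0])
delta([475.5,-65,2],goal([0,0,-1],x))
s=eyes.capture("scene");crop(s,290,150,110,90,7,"pics/s_b1.png")
t=eyes.capture("top");crop(t,290,145,110,80,7,"pics/t_b1.png")
E
```

```text
time_s: 3.48
eef_pos: [472.3, -63.8, 77.1]
ee_rot: [0.356, -0.361, 0.613, -0.607]
force: [-1.4, 1.2, -0.9]
grip_width: 0.996
turn [0.011 0.007 0.001] shift in present axes [-0.7 75.   4.2] shift after turn [-0.6 75.1  3.4] F [-1.4  1.2 -0.9] t 3.48 grip 85.1 tcp [472.3 -63.8  77.1] J [-0.38  0.4   1.82  0.    0.93  0.13]
```

View pics/s_b1.png

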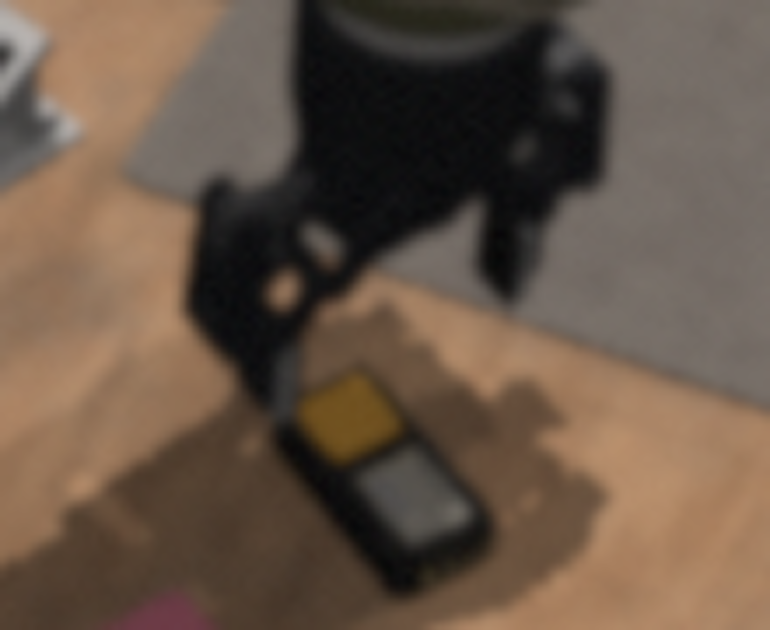

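View pics/t_b1.png

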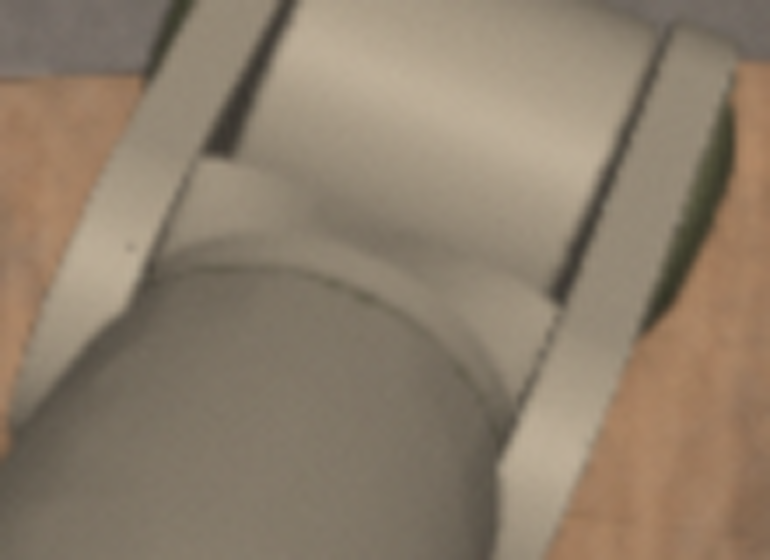

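The scene view shows the jaws straddling the battery, with labels around (380,450) in the crop. The arm blocks the top view. Descending now.

```bash
python3 -m handwheel '[{"grip":85,"tx":0,"ty":25,"tz":0,"wx":0,"wy":0,"wz":0},{"grip":85,"tx":0,"ty":20,"tz":0,"wx":0,"wy":0,"wz":0},{"grip":85,"tx":0,"ty":10,"tz":0,"wx":0,"wy":0,"wz":0},{"grip":85,"tx":0,"ty":0,"tz":0,"wx":0,"wy":0,"wz":0},{"grip":85,"tx":0,"ty":0,"tz":0,"wx":0,"wy":0,"wz":0}]'
python3 - <<'E'
from h import *
a=-.515;x=np.array([np.cos(a),np.sin(a),0])
delta([475.5,-65,2],goal([0,0,-1],x))
E
```

```text
time_s: 4.0
eef_pos: [476.5, -65.3, 28.9]
ee_rot: [-0.358, 0.357, -0.609, 0.611]
force: [0.4, -0.2, 0.7]
grip_width: 0.995
turn [-0.002  0.005 -0.   ] shift in present axes [ 0.2 26.9 -1.1] shift after turn [ 0.2 26.9 -1. ] F [ 0.4 -0.2  0.7] t 4.0 grip 85.0 tcp [476.5 -65.3  28.9] J [-0.38  0.49  1.85 -0.    0.8   0.13]
```

```bash
python3 -m handwheel '[{"grip":85,"tx":0,"ty":15,"tz":-1,"wx":0,"wy":0.005,"wz":0},{"grip":85,"tx":0,"ty":12,"tz":0,"wx":0,"wy":0,"wz":0},{"grip":85,"tx":0,"ty":0,"tz":0,"wx":0,"wy":0,"wz":0},{"grip":60,"tx":0,"ty":0,"tz":0,"wx":0,"wy":0,"wz":0},{"grip":50,"tx":0,"ty":0,"tz":0,"wx":0,"wy":0,"wz":0},{"grip":38,"tx":0,"ty":0,"tz":0,"wx":0,"wy":0,"wz":0},{"grip":38,"tx":0,"ty":0,"tz":0,"wx":0,"wy":0,"wz":0},{"grip":38,"tx":0,"ty":0,"tz":0,"wx":0,"wy":0,"wz":0},{"grip":38,"tx":0,"ty":0,"tz":0,"wx":0,"wy":0,"wz":0}]' 50
python3 - <<'E'
from h import *
a=-.515;x=np.array([np.cos(a),np.sin(a),0])
delta([475.5,-65,2],goal([0,0,-1],x))
s=eyes.capture("scene");crop(s,290,150,110,90,7,"pics/s_b2.png")
E
```

```text
time_s: 4.75
eef_pos: [475.4, -64.8, 1.5]
ee_rot: [-0.356, 0.355, -0.61, 0.612]
force: [-1.2, 0.5, 7.8]
grip_width: 0.504
turn [-0.002 -0.001 -0.   ] shift in present axes [ 0.1 -0.5  0.2] shift after turn [ 0.1 -0.5  0.2] F [-1.2  0.5  7.8] t 4.75 grip 43.1 tcp [475.4 -64.8   1.5] J [-0.38  0.54  1.86 -0.    0.74  0.14]
```

View pics/s_b2.png

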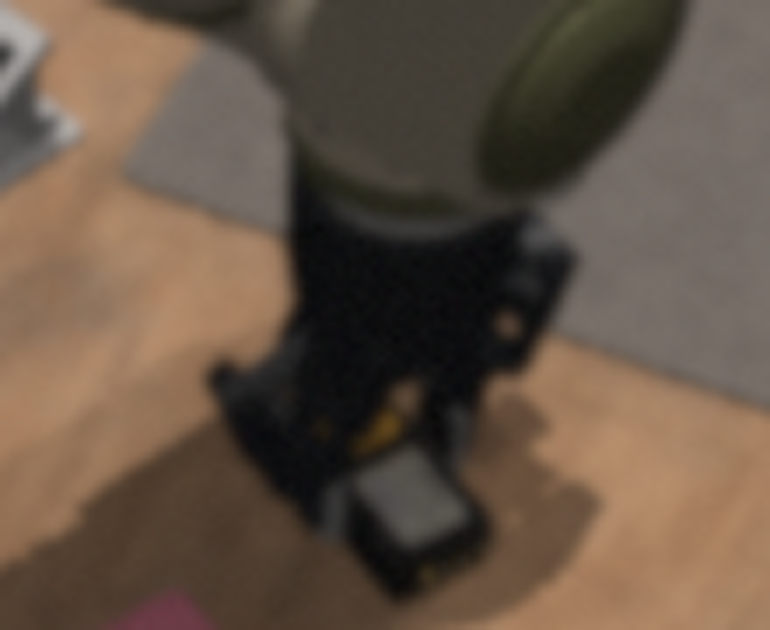

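The pack is gripped, with an opening of 43 mm. Lifting.

```bash
python3 -m handwheel '[{"grip":38,"tx":0,"ty":-15,"tz":0,"wx":0,"wy":0,"wz":0},{"grip":38,"tx":0,"ty":-30,"tz":0,"wx":0,"wy":0,"wz":0},{"grip":38,"tx":0,"ty":-35,"tz":0,"wx":0,"wy":0,"wz":0},{"grip":38,"tx":0,"ty":-35,"tz":0,"wx":0,"wy":0,"wz":0},{"grip":38,"tx":0,"ty":-35,"tz":0,"wx":0,"wy":0,"wz":0},{"grip":38,"tx":0,"ty":0,"tz":0,"wx":0,"wy":0,"wz":0},{"grip":38,"tx":0,"ty":0,"tz":0,"wx":0,"wy":0,"wz":0}]'
python3 - <<'E'
from h import *
# staging: above cradle: pack centre offset in bed coords
R=goal(-CR[:,2],CR[:,0])
pos=CO+CR@np.array([2,-14,60.])
delta(pos,R)
s=eyes.capture("scene");crop(s,290,80,110,90,7,"pics/s_b3.png")
E
```

```text
time_s: 5.38
eef_pos: [475.2, -64.7, 151.9]
ee_rot: [-0.357, 0.355, -0.61, 0.612]
force: [-1.0, 0.7, -2.7]
grip_width: 0.504
turn [ 0.494 -0.206  0.053] shift in present axes [-229.6   48.1  -81.7] shift after turn [-241.6   27.2  -51. ] F [-1.   0.7 -2.7] t 5.38 grip 43.0 tcp [475.2 -64.7 151.9] J [-0.38  0.29  1.74 -0.    1.1   0.14]
```

View pics/s_b3.png

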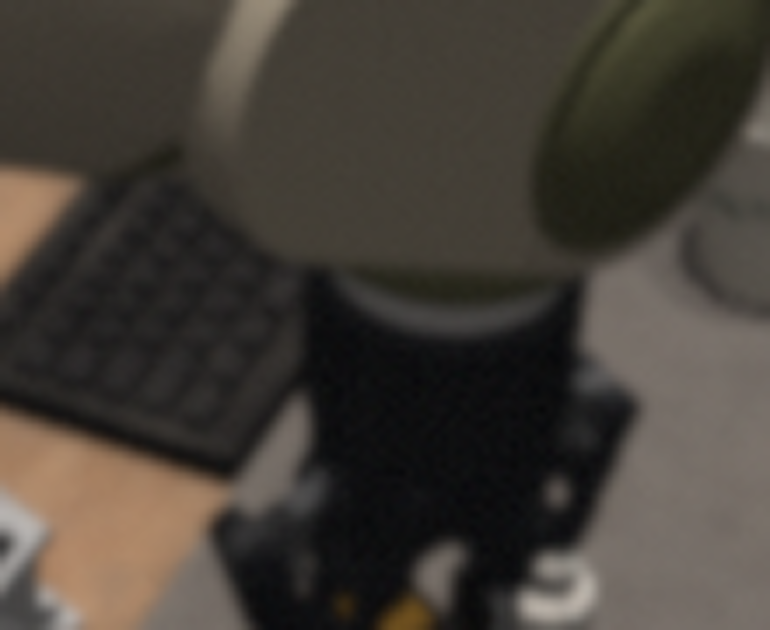

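```bash
python3 -m handwheel '[{"grip":38,"tx":0,"ty":0,"tz":0,"wx":0.099,"wy":-0.041,"wz":0.0106},{"grip":38,"tx":0,"ty":0,"tz":0,"wx":0.099,"wy":-0.041,"wz":0.0106},{"grip":38,"tx":0,"ty":0,"tz":0,"wx":0.099,"wy":-0.041,"wz":0.0106},{"grip":38,"tx":0,"ty":0,"tz":0,"wx":0.099,"wy":-0.041,"wz":0.0106},{"grip":38,"tx":0,"ty":0,"tz":0,"wx":0.099,"wy":-0.041,"wz":0.0106},{"grip":38,"tx":0,"ty":0,"tz":0,"wx":0,"wy":0,"wz":0}]'
python3 -m handwheel '[{"grip":38,"tx":-20,"ty":0,"tz":-4,"wx":0,"wy":0,"wz":0},{"grip":38,"tx":-30,"ty":0,"tz":-6,"wx":0,"wy":0,"wz":0},{"grip":38,"tx":-30,"ty":0,"tz":-6,"wx":0,"wy":0,"wz":0},{"grip":38,"tx":-30,"ty":0,"tz":-6,"wx":0,"wy":0,"wz":0},{"grip":38,"tx":-30,"ty":0,"tz":-6,"wx":0,"wy":0,"wz":0},{"grip":38,"tx":-30,"ty":0,"tz":-6,"wx":0,"wy":0,"wz":0},{"grip":38,"tx":-30,"ty":0,"tz":-6,"wx":0,"wy":0,"wz":0},{"grip":38,"tx":-25,"ty":0,"tz":-6,"wx":0,"wy":0,"wz":0},{"grip":38,"tx":-16,"ty":0,"tz":-5,"wx":0,"wy":0,"wz":0},{"grip":38,"tx":0,"ty":0,"tz":0,"wx":0,"wy":0,"wz":0}]'
python3 - <<'E'
from h import *
R=goal(-CR[:,2],CR[:,0])
delta(CO+CR@np.array([2,-14,60.]),R);bed()
s=eyes.capture("scene");crop(s,215,70,110,90,7,"pics/s_b4.png")
s=eyes.capture("top");crop(s,170,105,110,85,7,"pics/t_b4.png")
E
```

```text
time_s: 5.93
eef_pos: [471.3, -63.1, 147.3]
ee_rot: [-0.508, 0.303, -0.414, 0.692]
force: [-1.1, -0.2, -2.1]
grip_width: 0.502
time_s: 6.77
eef_pos: [504.5, 181.0, 124.8]
ee_rot: [-0.507, 0.303, -0.413, 0.693]
force: [-0.1, 0.4, -1.7]
grip_width: 0.499
turn [ 0.006 -0.     0.002] shift in present axes [ 1.5 25.4  2.4] shift after turn [ 1.6 25.4  2.2] F [-0.1  0.4 -1.7] t 6.77 grip 42.6 tcp [504.5 181.  124.8] J [ 0.25  0.31  1.9  -0.49  0.56  0.93]
tcp in bed [ -0.2 -12.4  85.4] F bed [-1.   0.3 -1.4] tool axes in bed
 [[-0.    -0.006  1.   ]
 [-1.    -0.002 -0.   ]
 [ 0.002 -1.    -0.006]]
```

View pics/s_b4.png

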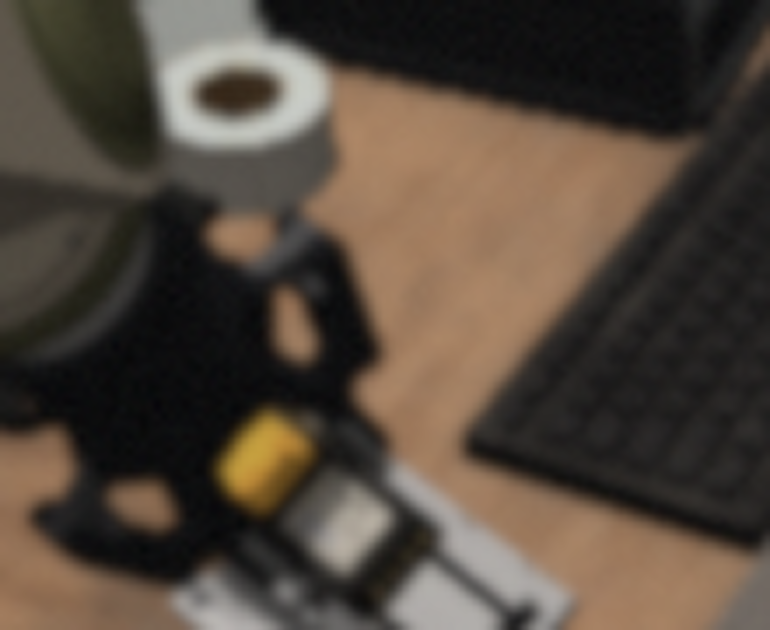

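View pics/t_b4.png

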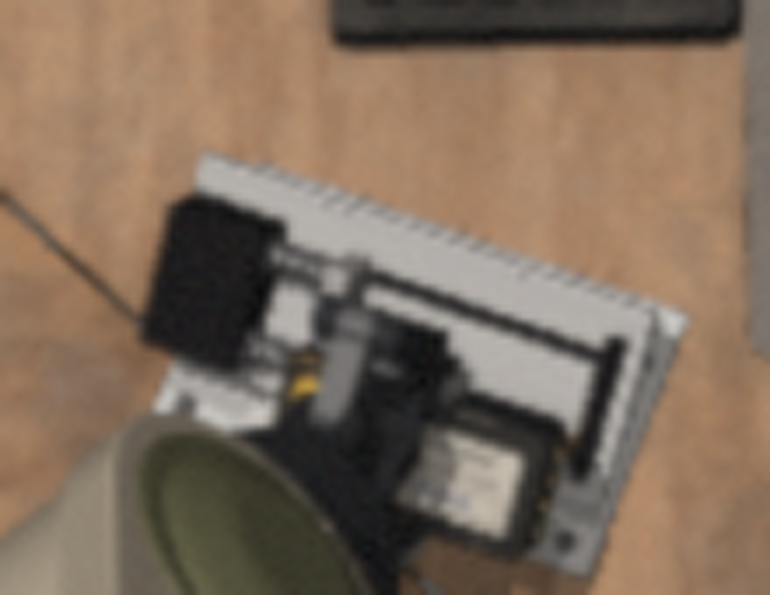

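The pack is held with its yellow end towards the carriage. I'll triangulate its right end's corners (top crop (565,412) and (528,552), scene crop (436,530) and (372,605)) against the tool.

```bash
python3 - <<'E'
from h import *
t=eyes.capture("top");s=eyes.capture("scene")
T=lambda p:(170+(p[0]+.5)/7-.5,105+(p[1]+.5)/7-.5)
S=lambda p:(215+(p[0]+.5)/7-.5,70+(p[1]+.5)/7-.5)
for a,b in(((565,415),(436,530)),((528,552),(372,605))):
    X,e=tri(t,T(a),s,S(b));print((CR.T@(X-CO)).round(1),round(e,1))
bed()
# expected pixel of the four top corners / label centres if pack is centred on tool
p,R,_=tool()
for l in(-43,43):
  for w in(-22,22):
    X=p+R@np.array([-l,1.5-21,w]);a=proj(t,X);b=proj(s,X)
    print(l,w,((a-[170,105])*7).round(),((b-[215,70])*7).round())
# label centroids
for n,c,(x0,y0,w,h) in(("T",t,(170,105,110,85)),("S",s,(215,70,110,90))):
  hsv=cv2.cvtColor(c["pixels"][y0:y0+h,x0:x0+w],cv2.COLOR_RGB2HSV)
  m=(hsv[...,0]>18)&(hsv[...,0]<35)&(hsv[...,1]>130)&(hsv[...,2]>80);q=np.argwhere(m);print(n,m.sum(),q.mean(0)[::-1]*7)
E
```

```text
[ 20.6 -52.7  87. ] 4.7
[-16.6 -57.8  99.6] 3.5
tcp in bed [  1.1 -15.4  85.7] F bed [-1.5 -0.9 -1.5] tool axes in bed
 [[-0.003 -0.004  1.   ]
 [-1.    -0.002 -0.003]
 [ 0.002 -1.    -0.004]]
-43 -22 [522. 564.] [349. 606.]
-43 22 [558. 430.] [432. 506.]
43 -22 [255. 471.] [194. 481.]
43 22 [287. 336.] [274. 385.]
T 7 [301. 385.]
S 85 [261.55294118 451.54117647]
```

```bash
cat >> h.py <<'E'
def overlay(n,x0,y0,w,h,k,fn):
    c=eyes.capture(n);im=c["pixels"][y0:y0+h,x0:x0+w,::-1];im=cv2.resize(im,None,fx=k,fy=k,interpolation=cv2.INTER_CUBIC)
    f=lambda X:tuple(int(v) for v in ((proj(c,X)-[x0,y0]+.5)*k))
    p,R,_=tool()
    def poly(pts,col):
        for a,b in zip(pts,pts[1:]+pts[:1]):cv2.line(im,f(a),f(b),col,1)
    poly([p+R@np.array([-l,-19.5,w_]) for l,w_ in((-43,-22),(-43,22),(43,22),(43,-22))],(0,0,255))
    poly([p+R@np.array([43,v,w_]) for v,w_ in((-19.5,-22),(-19.5,22),(1.5,22),(1.5,-22))],(0,0,255))
    B=lambda *q:CO+CR@np.array(q,float)
    poly([B(25,-43.5,7.5),B(-25,-43.5,7.5),B(-25,-51,7.5),B(25,-51,7.5)],(255,0,255))
    poly([B(23,36,27.5),B(-23,36,27.5),B(-23,36,1.5),B(23,36,1.5)],(255,0,255))
    poly([B(23,66,26),B(-23,66,26),B(-23,100,26),B(23,100,26)],(255,0,255))
    for y in(-32,32):poly([B(-23.5,y-5,6),B(-23.5,y+5,6),B(-28,y+5,6),B(-28,y-5,6)],(255,255,0))
    cv2.imwrite(fn,im)
E
python3 - <<'E'
from h import *
bed();overlay("top",170,105,110,85,7,"pics/t5.png");overlay("scene",215,70,110,85,7,"pics/s5.png")
E
```

```text
tcp in bed [  1.1 -15.4  85.7] F bed [-1.5 -0.9 -1.5] tool axes in bed
 [[-0.003 -0.004  1.   ]
 [-1.    -0.002 -0.003]
 [ 0.002 -1.    -0.004]]
```

View pics/t5.png

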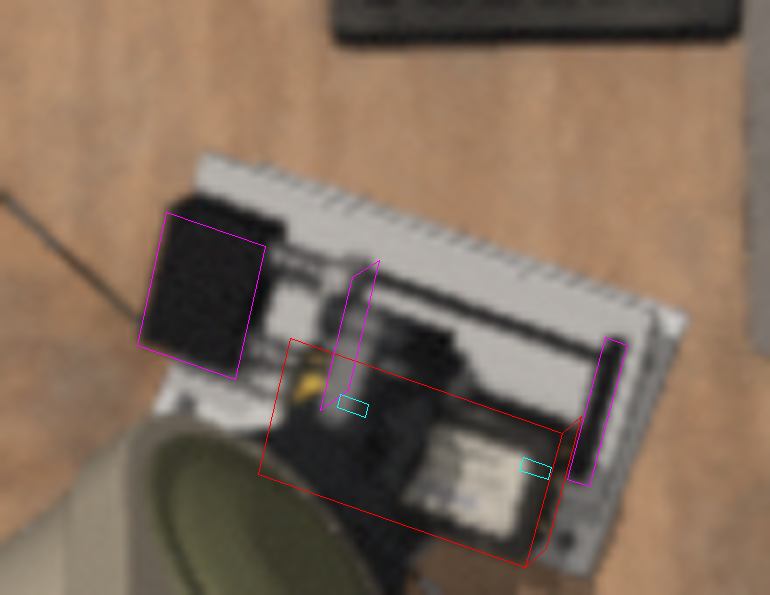

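View pics/s5.png

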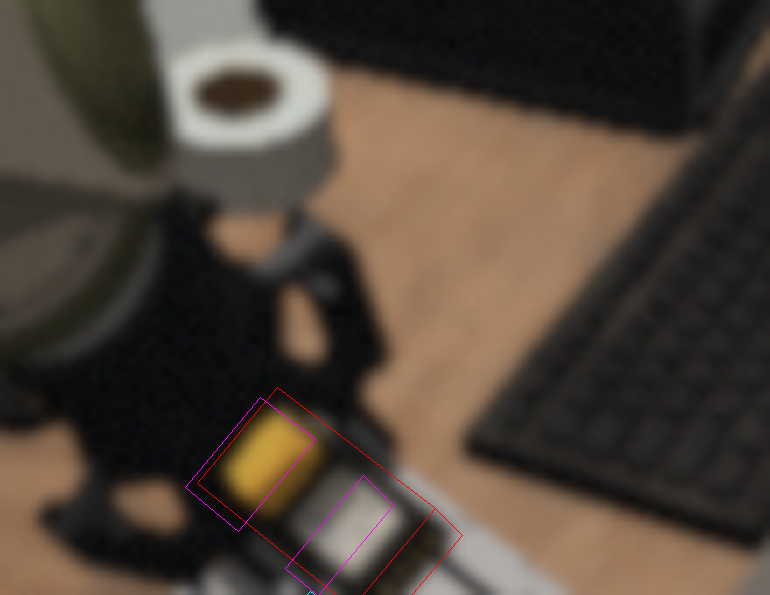

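```bash
python3 -m handwheel '[{"grip":38,"tx":0,"ty":15,"tz":0,"wx":0.005,"wy":0,"wz":0},{"grip":38,"tx":0,"ty":20,"tz":0,"wx":0,"wy":0,"wz":0},{"grip":38,"tx":0,"ty":15,"tz":0,"wx":0,"wy":0,"wz":0},{"grip":38,"tx":0,"ty":5,"tz":0,"wx":0,"wy":0,"wz":0},{"grip":38,"tx":0,"ty":0,"tz":0,"wx":0,"wy":0,"wz":0},{"grip":38,"tx":0,"ty":0,"tz":0,"wx":0,"wy":0,"wz":0}]'
python3 - <<'E'
from h import *
bed();overlay("top",170,105,110,85,7,"pics/t6.png");overlay("scene",215,90,110,85,7,"pics/s6.png");bed()
E
```

```text
time_s: 7.57
eef_pos: [529.8, 170.5, 78.4]
ee_rot: [-0.508, 0.3, -0.411, 0.694]
force: [0.3, -0.0, -1.5]
grip_width: 0.5
tcp in bed [  1.4 -14.8  31.6] F bed [-0.5  0.1 -1.5] tool axes in bed
 [[-0.002  0.002  1.   ]
 [-1.    -0.    -0.002]
 [ 0.    -1.     0.002]]
tcp in bed [  1.7 -14.4  32.1] F bed [-1.4 -0.1 -1.4] tool axes in bed
 [[-0.002  0.003  1.   ]
 [-1.     0.001 -0.002]
 [-0.001 -1.     0.003]]
```

View pics/t6.png

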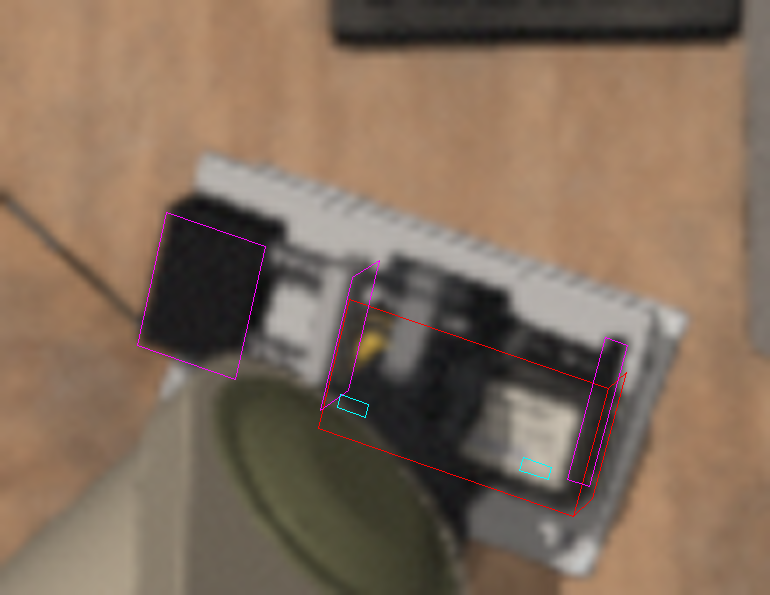

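View pics/s6.png

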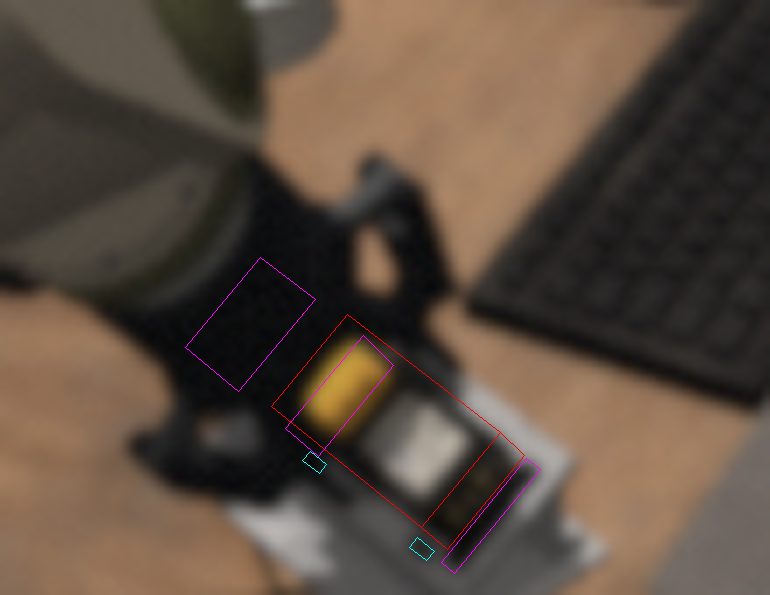

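The labels in the scene view fall within about 1 mm of the prediction for a pack centred on the tool, and the stop overlay fits. I'll lower to about 12 mm above the bed, then push left.

```bash
python3 -m handwheel '[{"grip":38,"tx":0,"ty":10,"tz":-0.5,"wx":-0.003,"wy":0,"wz":0},{"grip":38,"tx":0,"ty":8,"tz":0,"wx":0,"wy":0,"wz":0},{"grip":38,"tx":0,"ty":0,"tz":0,"wx":0,"wy":0,"wz":0},{"grip":38,"tx":0,"ty":0,"tz":0,"wx":0,"wy":0,"wz":0},{"grip":38,"tx":0,"ty":0,"tz":0,"wx":0,"wy":0,"wz":0}]' 70
python3 -c "
from h import *
bed()"
python3 -m handwheel '[{"grip":38,"tx":-4,"ty":0,"tz":0,"wx":0,"wy":0,"wz":0},{"grip":38,"tx":-4,"ty":0,"tz":0,"wx":0,"wy":0,"wz":0},{"grip":38,"tx":-3,"ty":0,"tz":0,"wx":0,"wy":0,"wz":0},{"grip":38,"tx":0,"ty":0,"tz":0,"wx":0,"wy":0,"wz":0},{"grip":38,"tx":0,"ty":0,"tz":0,"wx":0,"wy":0,"wz":0},{"grip":38,"tx":0,"ty":0,"tz":0,"wx":0,"wy":0,"wz":0}]'
python3 -c "
from h import *
bed()"
```

```text
time_s: 8.08
eef_pos: [537.6, 168.4, 61.8]
ee_rot: [-0.508, 0.302, -0.412, 0.693]
force: [0.6, -0.6, -1.9]
grip_width: 0.496
tcp in bed [  0.5 -14.5  13.2] F bed [-0.3 -0.4 -2. ] tool axes in bed
 [[-0.002 -0.001  1.   ]
 [-1.     0.    -0.002]
 [-0.    -1.    -0.001]]
time_s: 8.58
eef_pos: [540.9, 178.8, 62.0]
ee_rot: [-0.508, 0.301, -0.412, 0.694]
force: [-1.1, -3.7, 0.7]
grip_width: 0.497
tcp in bed [ 0.7 -3.7 13.3] F bed [ 0.4 -3.9  0.6] tool axes in bed
 [[-0.002 -0.001  1.   ]
 [-1.    -0.    -0.002]
 [ 0.    -1.    -0.001]]
```

Contact is confirmed: -3.9 N along the bed's y. Pushing on to about 12 mm of travel.

```bash
python3 -m handwheel '[{"grip":38,"tx":-3,"ty":0,"tz":0,"wx":0,"wy":0,"wz":0},{"grip":38,"tx":-3,"ty":0,"tz":0,"wx":0,"wy":0,"wz":0},{"grip":38,"tx":-3,"ty":0,"tz":0,"wx":0,"wy":0,"wz":0},{"grip":38,"tx":0,"ty":0,"tz":0,"wx":0,"wy":0,"wz":0},{"grip":38,"tx":0,"ty":0,"tz":0,"wx":0,"wy":0,"wz":0},{"grip":38,"tx":0,"ty":0,"tz":0,"wx":0,"wy":0,"wz":0}]'
python3 - <<'E'
from h import *
bed();overlay("top",170,105,110,85,7,"pics/t7.png");overlay("scene",215,90,110,85,7,"pics/s7.png");bed()
E
```

```text
time_s: 9.08
eef_pos: [543.5, 187.0, 61.9]
ee_rot: [-0.508, 0.302, -0.412, 0.694]
force: [-0.7, -6.3, 1.3]
grip_width: 0.496
tcp in bed [ 0.6  5.  13.2] F bed [ 1.7 -6.2  0.5] tool axes in bed
 [[-0.002 -0.002  1.   ]
 [-1.    -0.001 -0.002]
 [ 0.001 -1.    -0.002]]
tcp in bed [ 0.6  5.  13.2] F bed [-0.1 -6.4 -0.3] tool axes in bed
 [[-0.002 -0.002  1.   ]
 [-1.    -0.001 -0.002]
 [ 0.001 -1.    -0.002]]
```

View pics/t7.png

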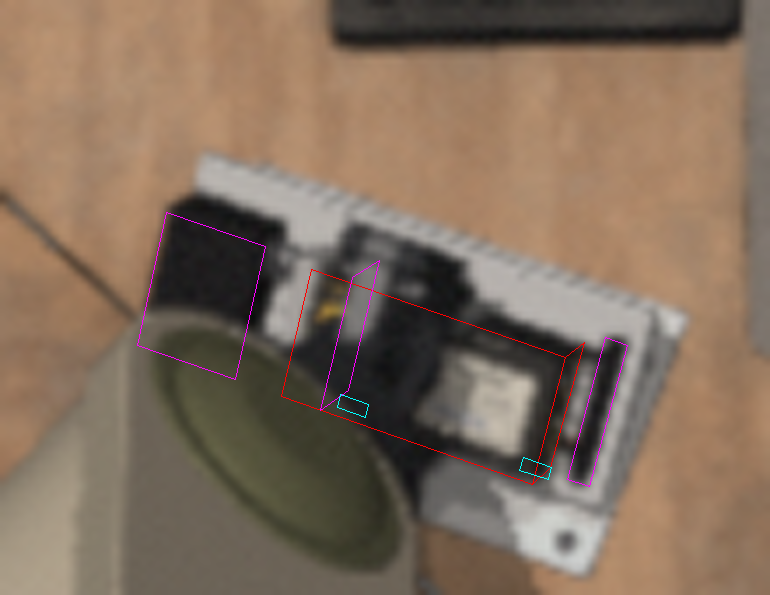

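View pics/s7.png

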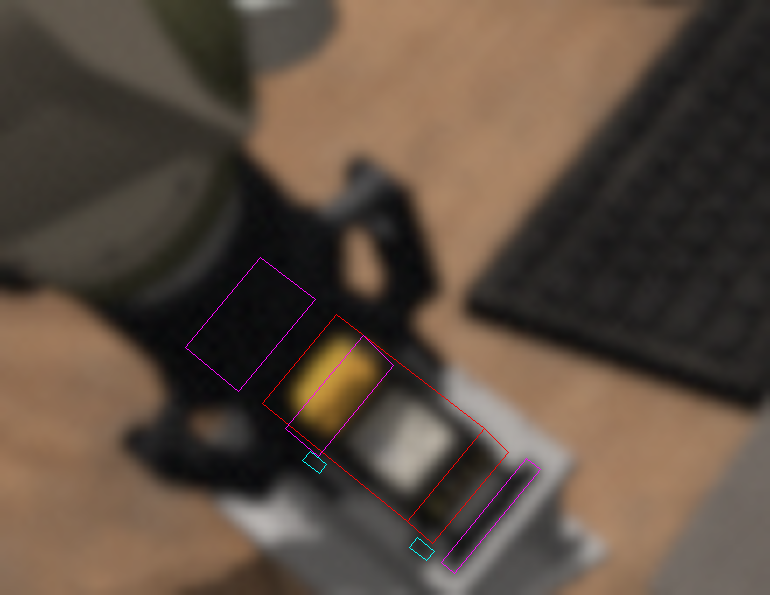

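The top view shows about 6 mm of bright bed between the pack's right end (about x=560 in the crop) and the stop (585), so the pack is clear of the stop. A force of 6.3 N suggests a bit less travel than the tool pose does, so I'll push 2 mm more and then lower.

```bash
python3 -m handwheel '[{"grip":38,"tx":-2,"ty":0,"tz":0.5,"wx":0.001,"wy":0,"wz":0},{"grip":38,"tx":0,"ty":3,"tz":0,"wx":0,"wy":0,"wz":0},{"grip":38,"tx":0,"ty":3,"tz":0,"wx":0,"wy":0,"wz":0},{"grip":38,"tx":0,"ty":2,"tz":0,"wx":0,"wy":0,"wz":0},{"grip":38,"tx":0,"ty":0,"tz":0,"wx":0,"wy":0,"wz":0},{"grip":38,"tx":0,"ty":0,"tz":0,"wx":0,"wy":0,"wz":0},{"grip":38,"tx":0,"ty":0,"tz":0,"wx":0,"wy":0,"wz":0}]'
python3 - <<'E'
from h import *
bed();overlay("top",170,105,110,85,7,"pics/t8.png");overlay("scene",215,90,110,85,7,"pics/s8.png");bed()
E
```

```text
time_s: 9.77
eef_pos: [547.6, 187.3, 54.5]
ee_rot: [-0.507, 0.302, -0.412, 0.694]
force: [-2.0, -8.2, -1.9]
grip_width: 0.496
tcp in bed [0.5 6.5 4.9] F bed [-0.4 -8.4 -1.9] tool axes in bed
 [[-0.002 -0.002  1.   ]
 [-1.    -0.003 -0.002]
 [ 0.003 -1.    -0.002]]
tcp in bed [0.5 6.5 4.9] F bed [-0.1 -8.4 -2.5] tool axes in bed
 [[-0.002 -0.002  1.   ]
 [-1.    -0.002 -0.002]
 [ 0.002 -1.    -0.002]]
```

View pics/t8.png

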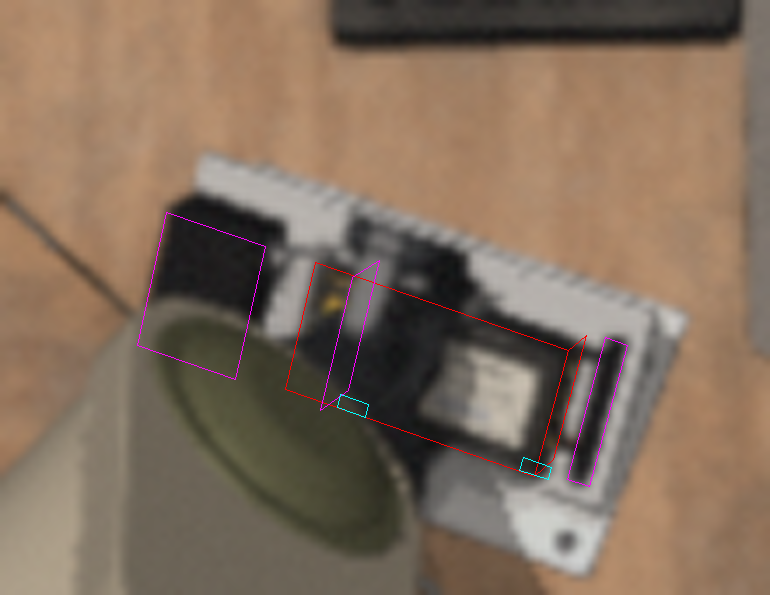

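View pics/s8.png

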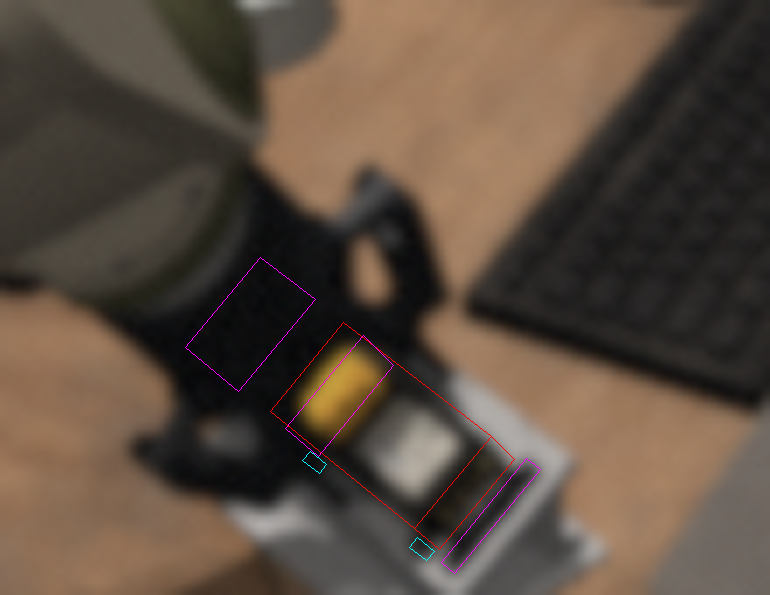

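The pack sits parallel to the bed with 8.2 N of spring force (about 12.5 mm of travel) and a clear gap to the stop. Lowering the last few millimetres.

```bash
python3 -m handwheel '[{"grip":38,"tx":0,"ty":1.5,"tz":0,"wx":0,"wy":0,"wz":0},{"grip":38,"tx":0,"ty":1,"tz":0,"wx":0,"wy":0,"wz":0},{"grip":38,"tx":0,"ty":0,"tz":0,"wx":0,"wy":0,"wz":0},{"grip":38,"tx":0,"ty":0,"tz":0,"wx":0,"wy":0,"wz":0},{"grip":38,"tx":0,"ty":0,"tz":0,"wx":0,"wy":0,"wz":0}]'
python3 -c "
from h import *
bed()"
python3 -m handwheel '[{"grip":38,"tx":0,"ty":0.7,"tz":0,"wx":0,"wy":0,"wz":0},{"grip":38,"tx":0,"ty":0,"tz":0,"wx":0,"wy":0,"wz":0},{"grip":38,"tx":0,"ty":0,"tz":0,"wx":0,"wy":0,"wz":0}]'
python3 -c "
from h import *
bed()"
```

```text
time_s: 10.28
eef_pos: [548.7, 187.0, 52.4]
ee_rot: [-0.507, 0.302, -0.412, 0.694]
force: [-2.7, -7.1, 0.4]
grip_width: 0.493
tcp in bed [0.5 6.6 2.5] F bed [-0.2 -7.6  0.6] tool axes in bed
 [[-0.002 -0.002  1.   ]
 [-1.    -0.002 -0.002]
 [ 0.002 -1.    -0.002]]
time_s: 10.53
eef_pos: [549.0, 186.9, 51.8]
ee_rot: [-0.507, 0.302, -0.412, 0.694]
force: [-3.0, -7.4, -0.5]
grip_width: 0.498
tcp in bed [0.4 6.6 1.8] F bed [-0.8 -7.9 -0.1] tool axes in bed
 [[-0.002 -0.002  1.   ]
 [-1.    -0.002 -0.002]
 [ 0.002 -1.    -0.002]]
```

```bash
python3 -m handwheel '[{"grip":38,"tx":0,"ty":0.8,"tz":0,"wx":0,"wy":0,"wz":0},{"grip":38,"tx":0,"ty":0,"tz":0,"wx":0,"wy":0,"wz":0},{"grip":38,"tx":0,"ty":0,"tz":0,"wx":0,"wy":0,"wz":0}]'
python3 -c "
from h import *
bed()"
python3 -m handwheel '[{"grip":38,"tx":0,"ty":0.8,"tz":0,"wx":0,"wy":0,"wz":0},{"grip":38,"tx":0,"ty":0,"tz":0,"wx":0,"wy":0,"wz":0},{"grip":38,"tx":0,"ty":0,"tz":0,"wx":0,"wy":0,"wz":0}]'
python3 -c "
from h import *
bed()"
```

```text
time_s: 10.78
eef_pos: [549.4, 186.9, 51.1]
ee_rot: [-0.507, 0.302, -0.412, 0.694]
force: [-2.9, -7.5, 0.3]
grip_width: 0.493
tcp in bed [0.5 6.6 1. ] F bed [-0.3 -8.1  0.5] tool axes in bed
 [[-0.002 -0.002  1.   ]
 [-1.    -0.002 -0.002]
 [ 0.002 -1.    -0.002]]
time_s: 11.03
eef_pos: [549.5, 186.9, 51.0]
ee_rot: [-0.507, 0.302, -0.412, 0.694]
force: [-10.0, -6.6, 8.2]
grip_width: 0.498
tcp in bed [0.5 6.7 0.9] F bed [-2.7 -9.3 10.8] tool axes in bed
 [[-0.002 -0.002  1.   ]
 [-1.    -0.002 -0.002]
 [ 0.002 -1.    -0.002]]
```

Seating contact came at tcp z=0.9 with 10.8 N normal force, so the pack is flat on the bed and not on the stop (7.5 mm) or the studs (6 mm). I'll ease the press and ride the spring back towards the stop before letting go.

```bash
python3 -m handwheel '[{"grip":38,"tx":1.5,"ty":-0.4,"tz":0,"wx":0,"wy":0,"wz":0},{"grip":38,"tx":1.5,"ty":0,"tz":0,"wx":0,"wy":0,"wz":0},{"grip":38,"tx":1,"ty":0,"tz":0,"wx":0,"wy":0,"wz":0},{"grip":38,"tx":0,"ty":0,"tz":0,"wx":0,"wy":0,"wz":0},{"grip":38,"tx":0,"ty":0,"tz":0,"wx":0,"wy":0,"wz":0}]'
python3 - <<'E'
from h import *
bed();overlay("top",170,105,110,85,7,"pics/t9.png");overlay("scene",215,90,110,85,7,"pics/s9.png");bed()
E
```

```text
time_s: 11.45
eef_pos: [548.4, 183.4, 51.0]
ee_rot: [-0.508, 0.302, -0.412, 0.694]
force: [-6.2, -3.7, 2.6]
grip_width: 0.494
tcp in bed [0.5 3.  0.9] F bed [-2.9 -5.4  4.6] tool axes in bed
 [[-0.001 -0.001  1.   ]
 [-1.    -0.001 -0.001]
 [ 0.001 -1.    -0.001]]
tcp in bed [0.5 3.1 0.9] F bed [-2.5 -5.4  4.3] tool axes in bed
 [[-0.002 -0.001  1.   ]
 [-1.    -0.001 -0.002]
 [ 0.001 -1.    -0.001]]
```

View pics/t9.png

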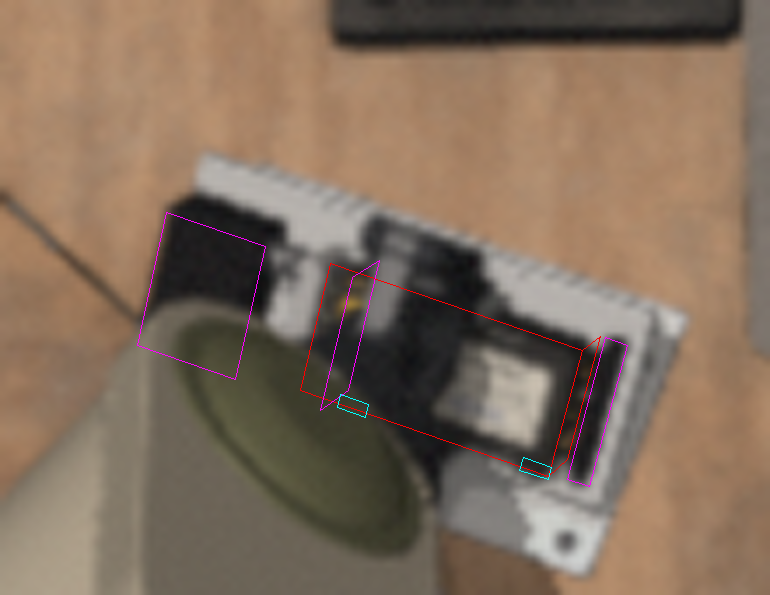

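View pics/s9.png

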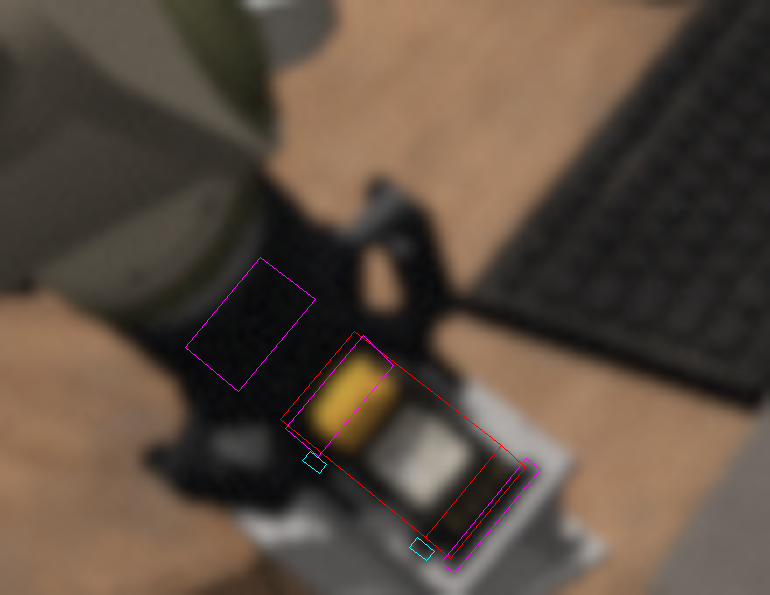

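```bash
python3 -m handwheel '[{"grip":38,"tx":1.5,"ty":0,"tz":0,"wx":0,"wy":0,"wz":0},{"grip":38,"tx":0,"ty":0,"tz":0,"wx":0,"wy":0,"wz":0},{"grip":46,"tx":0,"ty":0,"tz":0,"wx":0,"wy":0,"wz":0},{"grip":52,"tx":0,"ty":0,"tz":0,"wx":0,"wy":0,"wz":0},{"grip":60,"tx":0,"ty":0,"tz":0,"wx":0,"wy":0,"wz":0},{"grip":64,"tx":0,"ty":0,"tz":0,"wx":0,"wy":0,"wz":0},{"grip":64,"tx":0,"ty":0,"tz":0,"wx":0,"wy":0,"wz":0},{"grip":64,"tx":0,"ty":0,"tz":0,"wx":0,"wy":0,"wz":0}]'
python3 - <<'E'
from h import *
bed();overlay("top",170,105,110,85,7,"pics/t10.png");overlay("scene",215,90,110,85,7,"pics/s10.png")
E
```

```text
time_s: 12.22
eef_pos: [548.7, 182.4, 51.4]
ee_rot: [-0.509, 0.301, -0.412, 0.694]
force: [0.0, -0.6, 0.7]
grip_width: 0.751
tcp in bed [1.2 2.2 0.9] F bed [ 0.5 -0.6  0.5] tool axes in bed
 [[-0.002  0.     1.   ]
 [-1.     0.    -0.002]
 [-0.    -1.     0.   ]]
```

View pics/s10.png

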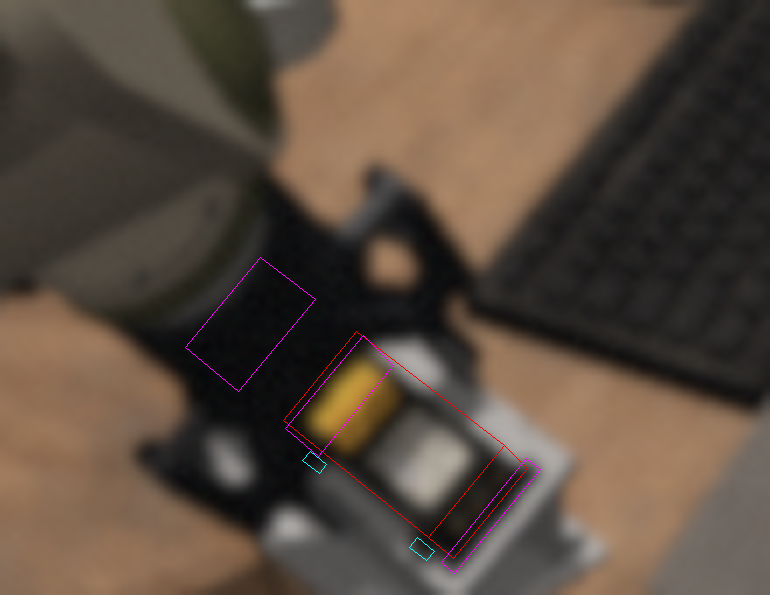

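The gripper is free and carries no force, and the pack is lying on the bed. Retracting along the bed normal, then moving clear towards the robot.

```bash
python3 -m handwheel '[{"grip":64,"tx":0,"ty":-8,"tz":0,"wx":0,"wy":0,"wz":0},{"grip":64,"tx":0,"ty":-15,"tz":0,"wx":0,"wy":0,"wz":0},{"grip":64,"tx":0,"ty":-30,"tz":0,"wx":0,"wy":0,"wz":0},{"grip":64,"tx":0,"ty":-30,"tz":0,"wx":0,"wy":0,"wz":0},{"grip":64,"tx":0,"ty":-30,"tz":0,"wx":0,"wy":0,"wz":0},{"grip":64,"tx":0,"ty":-20,"tz":0,"wx":0,"wy":0,"wz":0},{"grip":64,"tx":25,"ty":0,"tz":0,"wx":0,"wy":0,"wz":0},{"grip":64,"tx":35,"ty":0,"tz":0,"wx":0,"wy":0,"wz":0},{"grip":64,"tx":35,"ty":0,"tz":0,"wx":0,"wy":0,"wz":0},{"grip":64,"tx":35,"ty":0,"tz":0,"wx":0,"wy":0,"wz":0}]'
python3 -m handwheel '[{"grip":64,"tx":30,"ty":0,"tz":0,"wx":0,"wy":0,"wz":0},{"grip":64,"tx":20,"ty":0,"tz":0,"wx":0,"wy":0,"wz":0},{"grip":64,"tx":0,"ty":0,"tz":0,"wx":0,"wy":0,"wz":0},{"grip":64,"tx":0,"ty":0,"tz":0,"wx":0,"wy":0,"wz":0}]'
python3 - <<'E'
from h import *
t=eyes.capture("top");s=eyes.capture("scene")
crop(t,175,110,100,75,8,"pics/t11.png");crop(s,225,110,90,75,8,"pics/s11.png");cv2.imwrite("pics/t11f.png",t["pixels"][:,:,::-1])
E
```

```text
time_s: 13.15
eef_pos: [447.6, 76.8, 168.4]
ee_rot: [-0.509, 0.301, -0.411, 0.693]
force: [1.1, -0.3, 0.1]
grip_width: 0.746
time_s: 13.48
eef_pos: [433.4, 29.2, 168.4]
ee_rot: [-0.508, 0.3, -0.412, 0.694]
force: [0.3, -0.3, -0.2]
grip_width: 0.749
```

View pics/t11.png

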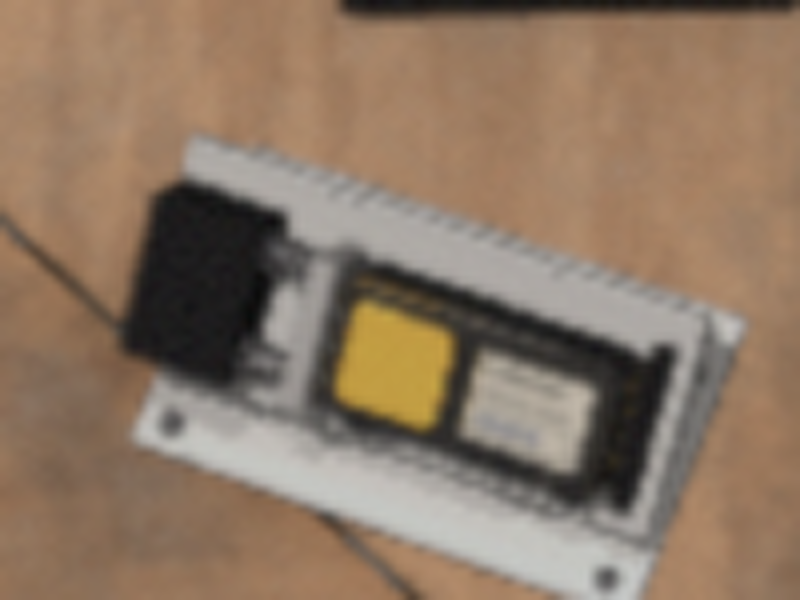

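View pics/s11.png

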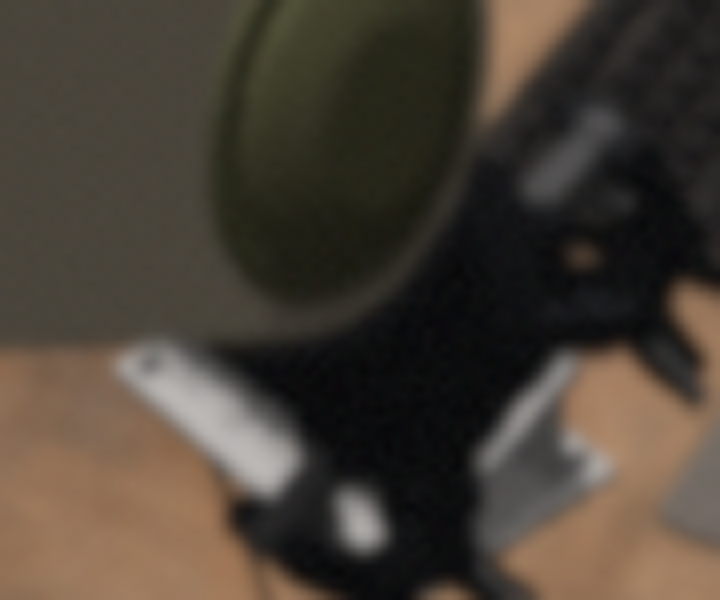

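View pics/t11f.png

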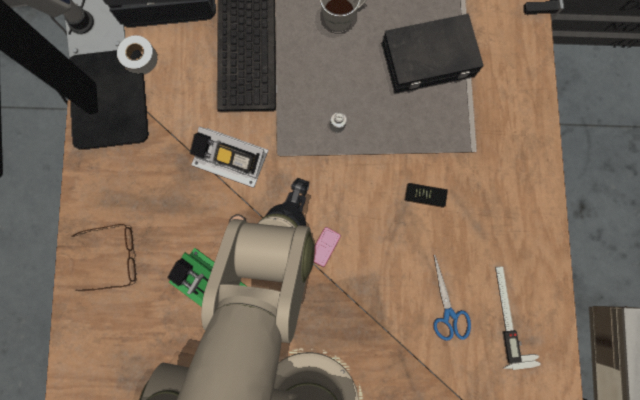

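The top view shows the pack on the bed, label up, between the carriage (x≈335) and the stop (x≈640). The stone, weight, pink and green items haven't moved. I'll clear the arm from the scene camera for a last check.

```bash
python3 -m handwheel '[{"grip":64,"tx":30,"ty":-20,"tz":0,"wx":0,"wy":0,"wz":0},{"grip":64,"tx":35,"ty":-10,"tz":0,"wx":0,"wy":0,"wz":0},{"grip":64,"tx":35,"ty":-10,"tz":0,"wx":0,"wy":0,"wz":0},{"grip":64,"tx":35,"ty":0,"tz":0,"wx":0,"wy":0,"wz":0},{"grip":64,"tx":35,"ty":0,"tz":0,"wx":0,"wy":0,"wz":0},{"grip":64,"tx":20,"ty":0,"tz":0,"wx":0,"wy":0,"wz":0},{"grip":64,"tx":0,"ty":0,"tz":0,"wx":0,"wy":0,"wz":0},{"grip":64,"tx":0,"ty":0,"tz":0,"wx":0,"wy":0,"wz":0}]'
python3 - <<'E'
from h import *
t=eyes.capture("top");s=eyes.capture("scene")
crop(s,225,110,90,75,8,"pics/s12.png");cv2.imwrite("pics/s12f.png",s["pixels"][:,:,::-1])
C={}
for n,c,(x0,y0,w,h) in(("T",t,(205,130,60,50)),("S",s,(240,125,60,60))):
  hsv=cv2.cvtColor(c["pixels"][y0:y0+h,x0:x0+w],cv2.COLOR_RGB2HSV)
  m=((hsv[...,0]>18)&(hsv[...,0]<35)&(hsv[...,1]>130)&(hsv[...,2]>110)).astype(np.uint8)
  k=max(cv2.findContours(m,0,2)[0],key=cv2.contourArea);r=cv2.minAreaRect(k)[0];C[n]=(r[0]+x0,r[1]+y0);print(n,m.sum(),C[n])
X,e=tri(t,C["T"],s,C["S"]);print("yellow in bed",(CR.T@(X-CO)).round(1),e)
for n,c in(("T",t),("S",s)):
  o,d=ray(c,*C[n]);O=CR.T@(o-CO);D=CR.T@d;print(n,'on z=21:',(O+D*(21-O[2])/D[2]).round(1))
E
```

```text
time_s: 14.25
eef_pos: [362.4, -136.1, 200.7]
ee_rot: [-0.507, 0.301, -0.413, 0.694]
force: [0.0, 0.2, 0.4]
grip_width: 0.746
T 177 (223.95000076293945, 155.14999771118164)
S 112 (264.75000381469727, 147.25000381469727)
yellow in bed [ 0.1 22.3 23.7] 0.44645465590053607
T on z=21: [-0.6 22.8 21. ]
S on z=21: [ 0.1 24.5 21. ]
```

View pics/s12.png

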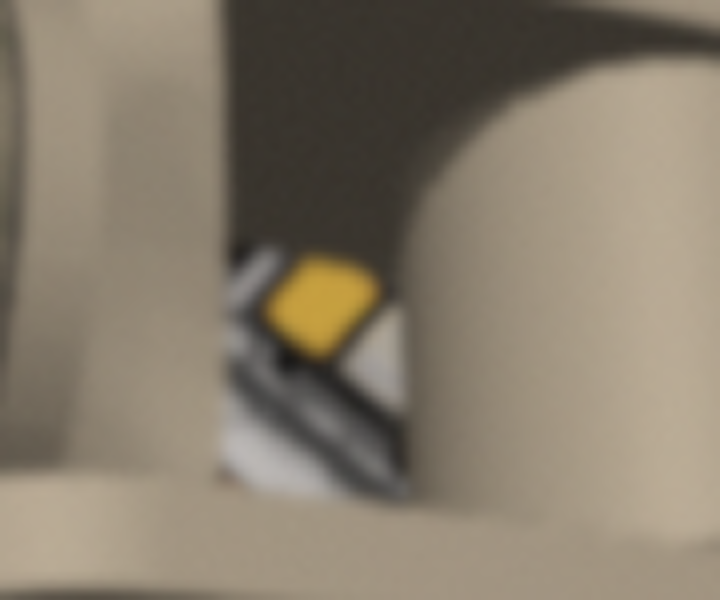

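View pics/s12f.png

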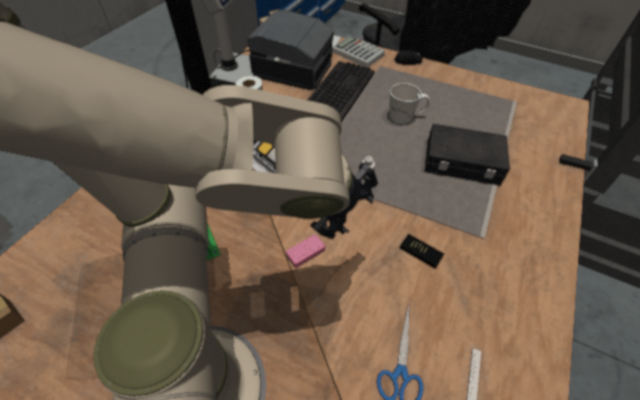

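The pack's yellow label is at bed (0.1,22.3,23.7), within error of the seated value of about (0,21,21). The arm still hides its right end from the scene camera, so I'll swing back left, high up, for a clean view.

```bash
python3 -m handwheel '[{"grip":64,"tx":0,"ty":-30,"tz":0,"wx":0,"wy":0,"wz":0},{"grip":64,"tx":0,"ty":-35,"tz":0,"wx":0,"wy":0,"wz":0},{"grip":64,"tx":0,"ty":-35,"tz":0,"wx":0,"wy":0,"wz":0},{"grip":64,"tx":-38,"ty":0,"tz":0,"wx":0,"wy":0,"wz":0},{"grip":64,"tx":-38,"ty":0,"tz":0,"wx":0,"wy":0,"wz":0},{"grip":64,"tx":-38,"ty":0,"tz":0,"wx":0,"wy":0,"wz":0},{"grip":64,"tx":-38,"ty":0,"tz":0,"wx":0,"wy":0,"wz":0},{"grip":64,"tx":-38,"ty":0,"tz":0,"wx":0,"wy":0,"wz":0},{"grip":64,"tx":-38,"ty":0,"tz":0,"wx":0,"wy":0,"wz":0},{"grip":64,"tx":-38,"ty":0,"tz":0,"wx":0,"wy":0,"wz":0}]'
python3 -m handwheel '[{"grip":64,"tx":-38,"ty":0,"tz":0,"wx":0,"wy":0,"wz":0},{"grip":64,"tx":-38,"ty":0,"tz":0,"wx":0,"wy":0,"wz":0},{"grip":64,"tx":-38,"ty":0,"tz":0,"wx":0,"wy":0,"wz":0},{"grip":64,"tx":-38,"ty":0,"tz":0,"wx":0,"wy":0,"wz":0},{"grip":64,"tx":-38,"ty":0,"tz":0,"wx":0,"wy":0,"wz":0},{"grip":64,"tx":-38,"ty":0,"tz":0,"wx":0,"wy":0,"wz":0},{"grip":64,"tx":0,"ty":0,"tz":0,"wx":0,"wy":0,"wz":0},{"grip":64,"tx":0,"ty":0,"tz":0,"wx":0,"wy":0,"wz":0}]'
python3 - <<'E'
from h import *
s=eyes.capture("scene");t=eyes.capture("top")
crop(s,225,110,90,75,8,"pics/s13.png");cv2.imwrite("pics/s13f.png",s["pixels"][:,:,::-1]);cv2.imwrite("pics/t13f.png",t["pixels"][:,:,::-1])
E
```

```text
time_s: 15.18
eef_pos: [383.1, 86.4, 288.1]
ee_rot: [-0.507, 0.304, -0.415, 0.692]
force: [1.8, -2.0, 0.5]
grip_width: 0.75
time_s: 15.85
eef_pos: [451.7, 303.2, 286.6]
ee_rot: [-0.507, 0.305, -0.415, 0.691]
force: [-0.7, 0.1, 0.5]
grip_width: 0.751
```

View pics/s13.png

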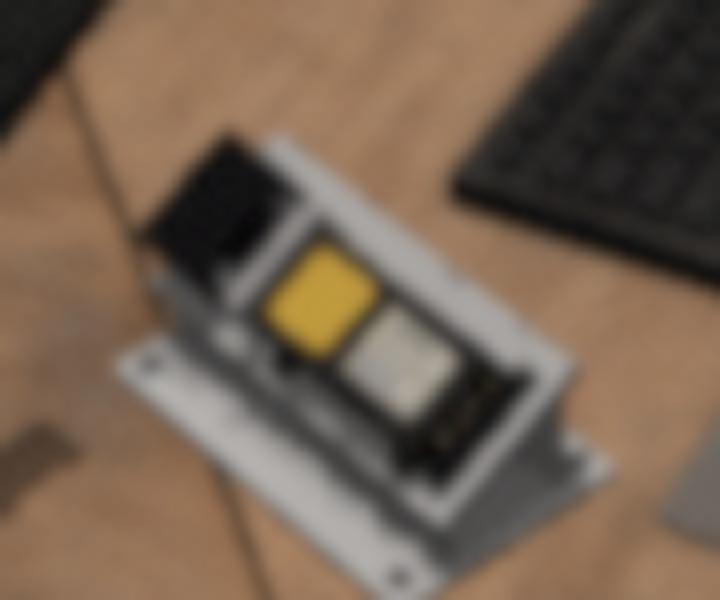

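View pics/s13f.png

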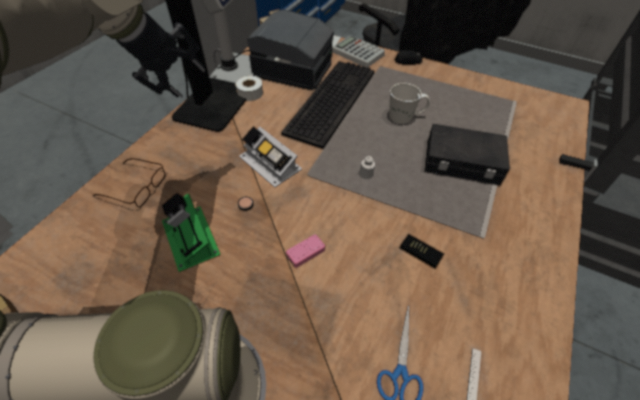

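The scene view is clear. The pack lies flat between the carriage plate (about (265,255) in the crop) and the stop bar (about (480,425)), above both studs. All bystanders are where they were at the start, so I'm handing in.

```bash
python3 -c "
from rig import ctrl,sense
print(sense()['force'],sense()['grip_width']);print(ctrl.finish_job())"
```

```text
[-0.0625316  -0.02439378 -0.03344068] 0.7495264017035536
the job is handed in; nothing more can be done
None
```

The battery pack is on charge and the job is handed in after about 16 s of robot time; the hand-in gives no verdict.

**What I did:** I gripped the pack across its width and held it parallel to the bed. Its yellow end pushed the carriage back to about 12 mm of travel (8.2 N). I then lowered it until it touched the bed (10.8 N), let the spring carry it most of the way back to the stop, released it and moved the arm clear.

**Last checks:**
- **Seating:** Both cameras show the pack label up and flat on the bed, between the carriage and a fully visible stop. The carriage has moved back about 5–6 mm, against 6.5 mm expected. The other things on the desk look unmoved, and the gripper carries no force.
- **Small disagreements:** The yellow label measured at (0.1, 22.3, 23.7) mm in the bed's frame, against about (0, 21, 21) expected. At one point during the push, the force suggested 2–3 mm less travel than the tool position did. I put both down to camera calibration and force noise.

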